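Make a vase ready on the banding wheel

TASK

Make the frosted vase ready for painting: clear every colour jar off the banding wheel and stand it upright in the low wooden tray, then stand the vase upright in the centre of the wheel. With the vase standing there, dust its inside with the long bottle brush, three full strokes from the bottom up to the rim, and put the brush back upright in its tube. Leave the vase centred on the wheel, and leave the glass snail, the glass of paintbrushes and the amber bottle alone.

Things in the scene. Friction and masses are not known exactly. Their poses are not given: they have to be found in the camera images.
- wheel_top (a point): centre of the top face of the banding wheel: a round aluminium turntable head, 220 mm across, 13 mm thick, with fine dark rings, on a dark cast foot 140 mm across; its top face is 60 mm above the bench. The head turns about the vertical with slight friction, so a sideways push may turn it; it need not be turned. The foot stands fixed to the bench.
- tray: low wooden tray, open above, fixed to the bench: 230 mm along its x, 190 mm along its y, 22 mm high, walls and floor 6 mm thick. Origin: centre of its underside.
- jar1: squat closed jar of enamel colour with a gold lid: upright cylinder 38 mm across and 32 mm high, about 70 g, heavier towards its foot. Origin: centre of its underside. Three to five of the five jars are there, all standing on the wheel at the start; None if absent.
- jar2: squat closed jar of enamel colour with a dark brown lid: upright cylinder 38 mm across and 32 mm high, about 70 g, heavier towards its foot. Origin: centre of its underside. Three to five of the five jars are there, all standing on the wheel at the start; None if absent.
- jar3: squat closed jar of enamel colour with a red lid: upright cylinder 38 mm across and 32 mm high, about 70 g, heavier towards its foot. Origin: centre of its underside. Three to five of the five jars are there, all standing on the wheel at the start; None if absent.
- jar4: squat closed jar of enamel colour with a blue lid: upright cylinder 38 mm across and 32 mm high, about 70 g, heavier towards its foot. Origin: centre of its underside. Three to five of the five jars are there, all standing on the wheel at the start; None if absent.
- jar5: squat closed jar of enamel colour with a green lid: upright cylinder 38 mm across and 32 mm high, about 70 g, heavier towards its foot. Origin: centre of its underside. Three to five of the five jars are there, all standing on the wheel at the start; None if absent.
- vase: frosted pale blue-white glass vase with small raised blossoms: straight cylinder, 64 mm across outside, 54 mm inside, 115 mm high, open at the top, floor 8 mm thick, about 320 g. It stands on the bench at the start. Origin: centre of its underside; z up its axis.
- vase_floor (a point): centre of the vase's inner floor, 8 mm above its underside; z up the vase's axis; the rim is 107 mm above it
- brush: long bottle brush, 200 mm long, about 70 g, standing handle up in the white tube. From its foot: bristles 47 mm across (the stiff part is 40 mm) from 0 to 60 mm, thin wire to 100 mm, dark wooden handle 14 mm across from 100 to 200 mm. Origin: centre of the foot, the lower end of the bristles; z runs up along the handle.
- brush_foot (a point): lower end of the bristles, on the brush's axis (the same point as the brush's origin)
- tube: brush tube: white tube, 60 mm across outside and 54 mm inside, on a red round foot 90 mm across and 8 mm high, fixed to the bench; the tube's mouth is 100 mm above the bench. Origin: centre of its underside.
- tube_floor (a point): centre of the inner floor of the brush tube, 8 mm above the bench, on which the brush stands
- snail: frosted glass snail paperweight, about 90 mm long and 46 mm high, to be left alone. Origin: under its shell.
- brush_glass: drinking glass of paintbrushes, 68 mm across, the brushes up to 170 mm high, to be left alone. Origin: centre of its underside.
- medium: amber bottle with a white cap, 52 mm across, 110 mm high, to be left alone. Origin: centre of its underside.

How it is judged:
On the way, in this order (a step that is already met when the one before it is completed fails the run):
1. every colour jar stands upright in the wooden tray, so the banding wheel is clear (x of jar1 in the frame of tray between -0.095 and 0.095 m and y of jar1 in the frame of tray between -0.075 and 0.075 m and z of jar1 in the frame of tray between 0 and 0.02 m and angle between each of jar1, jar2, jar3, jar4, jar5's own z axis and vertical below 0.2 rad and linear speed of each of jar1, jar2, jar3, jar4, jar5 below 0.03 m/s and x of jar2 in the frame of tray between -0.095 and 0.095 m and y of jar2 in the frame of tray between -0.075 and 0.075 m and z of jar2 in the frame of tray between 0 and 0.02 m and x of jar3 in the frame of tray between -0.095 and 0.095 m and y of jar3 in the frame of tray between -0.075 and 0.075 m and z of jar3 in the frame of tray between 0 and 0.02 m and x of jar4 in the frame of tray between -0.095 and 0.095 m and y of jar4 in the frame of tray between -0.075 and 0.075 m and z of jar4 in the frame of tray between 0 and 0.02 m and x of jar5 in the frame of tray between -0.095 and 0.095 m and y of jar5 in the frame of tray between -0.075 and 0.075 m and z of jar5 in the frame of tray between 0 and 0.02 m), for 0.2 s.
2. the vase stands upright on the wheel, its foot within 12 mm of the wheel's centre, let go (horizontal distance between vase and wheel_top below 0.012 m and z of vase in the frame of wheel_top between -0.006 and 0.006 m and angle between vase's own z axis and vertical below 0.1 rad and linear speed of vase below 0.03 m/s and contact force between the fingers and vase below 0.2 N), for 0.3 s.
3. first stroke: the brush's foot is inside the vase, standing on the wheel, less than 20 mm above its inner floor (horizontal distance between vase and wheel_top below 0.09 m and z of vase in the frame of wheel_top between -0.01 and 0.015 m and angle between vase's own z axis and vertical below 0.3 rad and x of brush_foot in the frame of vase_floor between -0.025 and 0.025 m and y of brush_foot in the frame of vase_floor between -0.025 and 0.025 m and z of brush_foot in the frame of vase_floor below 0.02 m), for 0.05 s.
4. first stroke: the brush is drawn up until its foot is more than 40 mm above the inner floor (bristles up to the rim) (horizontal distance between vase and wheel_top below 0.09 m and z of vase in the frame of wheel_top between -0.01 and 0.015 m and angle between vase's own z axis and vertical below 0.3 rad and x of brush_foot in the frame of vase_floor between -0.025 and 0.025 m and y of brush_foot in the frame of vase_floor between -0.025 and 0.025 m and z of brush_foot in the frame of vase_floor above 0.04 m), for 0.05 s.
5. second stroke: the brush's foot is inside the vase, standing on the wheel, less than 20 mm above its inner floor (all of step 3), for 0.05 s.
6. second stroke: the brush is drawn up until its foot is more than 40 mm above the inner floor (bristles up to the rim) (all of step 4), for 0.05 s.
7. third stroke: the brush's foot is inside the vase, standing on the wheel, less than 20 mm above its inner floor (all of step 5), for 0.05 s.
8. third stroke: the brush is drawn up until its foot is more than 40 mm above the inner floor (bristles up to the rim) (all of step 6), for 0.05 s.
At the end, for the whole second after the job is handed in: Every jar that is there stands upright on the floor of the tray (centre at least 20 mm inside its edge); the vase stands upright on the wheel within 12 mm of its centre; the brush stands upright in its tube with its foot on the tube's floor; all at rest (all of step 1 and horizontal distance between vase and wheel_top below 0.012 m and z of vase in the frame of wheel_top between -0.006 and 0.006 m and angle between vase's own z axis and vertical below 0.1 rad and linear speed of each of vase, brush below 0.03 m/s and horizontal distance between brush_foot and tube_floor below 0.02 m and z of brush_foot in the frame of tube_floor between -0.01 and 0.015 m and angle between brush's own z axis and vertical below 0.25 rad); the robot touches nothing.
It fails at once if the glass snail is moved more than 30 mm (distance of snail from where it was at the start of the episode above 0.03 m).
It fails at once if the glass of paintbrushes is moved more than 30 mm (distance of brush_glass from where it was at the start of the episode above 0.03 m).
It fails at once if the amber bottle is moved more than 30 mm (distance of medium from where it was at the start of the episode above 0.03 m).
Of jar1, jar2, jar3, jar4, jar5 only 3 to 5 are there at a start; the rules pass over those that are not, and their reading is None.
At some moment in a run one of jar1, jar2, jar3, jar4, jar5, vase may be knocked a few centimetres aside while the robot is not near it.
It also fails if it takes over 210 s, if anything falls off the work surface, if the arm or the gripper's body presses on something with over 40 N, if the wrist force passes 120 N, or if a joint passes its speed limit or range.

ROBOT

A 7-joint arm with a two-finger parallel gripper is mounted at the origin on the work surface. World frame = base frame: x ahead of the robot, y to its left, z up, the work surface at z = 0. Lengths are in m, angles in rad, forces in N, time in s.
With the tool pointing down it reaches from about 0.35 to 0.9 m from the base axis. Payload 19.9 kg.
Tool frame: the origin (TCP) lies midway between the tips of the shut fingers; the grasp point (between the pads) lies 19 mm behind it; x points along the fingers, y is the direction in which the jaws open and shut, and the axes are right-handed (so a half turn about x gives the same grasp; the last joint's range is limited). The gripper opens to 94 mm and grips with 3 to 60 N. Pads are 16 mm wide; open, the fingers measure 119 mm over their backs; the gripper's body (75 mm by 177 mm) begins 78 mm behind the grasp point.
Start: joints at [1.101, 0.417, -0.01, 1.614, 0.005, 1.111, -0.053], TCP at [0.26, -0.568, 0.205] pointing down, gripper open.
Joint ranges: [-2.81, 2.81], [-0.39, 2.02], [-1.27, 1.25], [0.06, 2.57], [-1.19, 4.33], [0.19, 2], [-2.82, 2.82]. Speed limits (rad/s): [1.89, 1.89, 2.39, 2.39, 3.01, 3.01, 3.01].

INTERFACE

Orientations are given as a rotation vector (axis times angle).
In Python, from cell import ctrl, viewer, finish_job gives the robot as it stands.
- The arm moves only by the tool step_arm, never from a script. Its argument "moves" is a list that holds one entry, the list of rows, each a list of 7 numbers: the shift along the tool's x, y, z in units of 25 mm (1.0 is 25 mm), then the turn, a rotation vector about the tool's x, y, z in units of 5 degrees (1.0 is 5 degrees), then the closure, from -1 (fully open) to 1 (shut). A call has exactly 8 rows; each row shifts and turns the pose as measured when the row begins, along the tool's axes as they then stand; what a row does not reach is not made up. A row lasts 1/10 s, in which the tool goes at most 50 mm and 8.59 degrees, less where a joint would pass 70% of its speed; a pose out of reach is approached as far as the arm can. A call is refused whole if a number of a shift passes 1 or a number of a turn 1, either way. A call with a gripper value outside its range is refused whole. The fingers move at their own pace and stop on an object; "force" is the grip in N (left out, the last holds). Time passes only in rows, so rows that do not move let the fingers close, or fill a call up. It gives the time, the measured TCP pose, the force and the opening at its end, in the units of the state.
- ctrl.get_state(): the state, without advancing time (a new reading comes with each control period).
- viewer.camera(name): name is "side" or "top"; returns a dict with "color" (480x640x3 uint8, red, green, blue), "depth" (480x640 float32, m along the optical axis (not along the pixel's ray), 0 where there is no reading), "fx", "fy", "cx", "cy" (pixels), "xyz" and "attitude" of the camera in the world. Camera axes: x right, y up, looking along -z (the intrinsics and any distortion apply to the point x, -y, -z); pixel columns grow to the right and rows downward; lengths in m; the calibration is good to about 2 mm. A picture is of the moment at which its call begins.
- finish_job(): hands the job in, once; it reports no verdict.
The state is a dict: "clock": time; "joint_pos": joint angles; "joint_velocities": joint speeds; "tau": joint torques, N m; "position": TCP position; "eef_rot": TCP orientation; "wrist_force": force on the tool from outside, world axes, zero at the start; "moment": the same for the moment, N m; "grip_width": finger opening in m.
Only numpy, scipy, OpenCV 4.12 (cv2) and the standard library are available. Lean on these libraries where they do the work, as an engineer would, in place of code of your own. Each camera call takes 0.05 s, during which the arm holds its last target.

## Working session

There is one attempt and no reset: what is moved stays moved. The work goes in short steps, Python scripts to look and compute and a tool call to move; the robot and the scene stay as the last step left them, time stands still between calls to the robot, and variables do not carry over. Pictures are saved under pics/ and viewed, and the job is handed in when it is done.

Besides the shell and the picture viewer there is one more tool, called after "Request:" as name(argument=value, ...) on one line, values as JSON. step_arm: Moves the arm, as the interface text tells. Its arguments: {"type":"object","properties":{"moves":{"type":"array"},"force":{"type":"number"}},"required":["moves"]}

```bash
ls; mkdir -p pics
python3 - <<'E'
from cell import ctrl, viewer
import cv2
s=ctrl.get_state()
for k,v in s.items(): print(k,v)
for n in ("side","top"):
    c=viewer.camera(n)
    cv2.imwrite(f"pics/{n}0.png",c["color"][:,:,::-1])
    print(n,{k:c[k] for k in c if k not in("color","depth")})
E
```

```text
pics
clock 0.0
joint_pos [ 1.10046684  0.41795423 -0.010311    1.61418475  0.00470536  1.11068603
 -0.05301725]
joint_velocities [-3.47053223e-04 -6.63823730e-04 -3.91682024e-04 -7.23575770e-04
 -7.71528188e-04  1.44686519e-03  2.83971713e-05]
tau [ 7.23880585e-04 -8.51253963e+01  6.38760086e-01 -4.25986969e+01
 -4.88982524e-02  1.87163829e-02  1.17384625e-04]
position [ 0.25971219 -0.56806679  0.20483313]
eef_rot [ 1.98456753  0.43341712 -1.98527181]
wrist_force [ 0.0386741  -0.21832258 -0.35444318]
moment [ 0.01244755 -0.01150467  0.02800842]
grip_width 0.09352320155456953
side {'fx': 573.9749759228247, 'fy': 573.9749759228247, 'cx': 327.85429479264235, 'cy': 236.61536522734144, 'xyz': array([0.27625479, 0.84476588, 1.06369392]), 'attitude': array([ 0.17691933, -1.04976305, -2.58979164])}
top {'fx': 481.7608966074936, 'fy': 481.7608966074936, 'cx': 321.1279485169325, 'cy': 237.8348925225563, 'xyz': array([ 0.53448561, -0.10392975,  1.0792368 ]), 'attitude': array([ 0.04190485, -0.04174846, -1.59637939])}
```

View pics/side0.png

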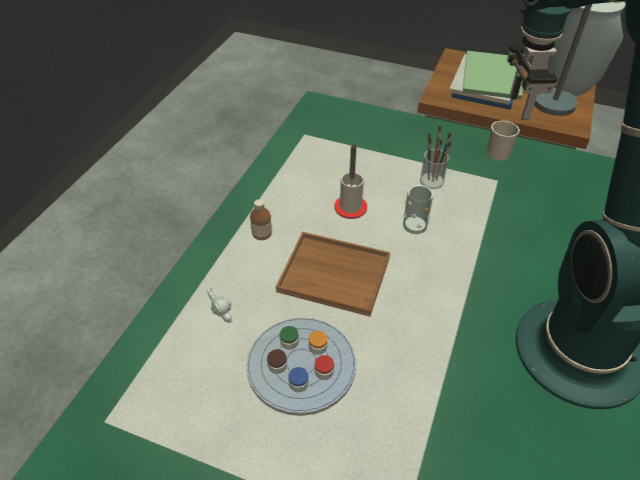

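View pics/top0.png

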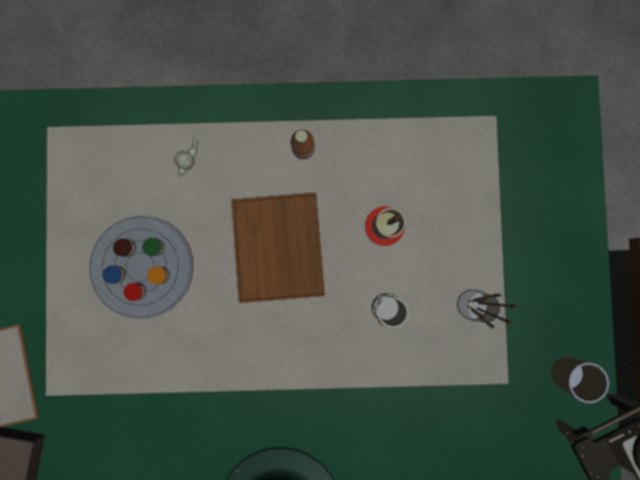

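```bash
cat > h.py <<'E'
import numpy as np, cv2
from scipy.spatial.transform import Rotation as R
from cell import ctrl, viewer
def cloud(c):
    d=c["depth"]; v,u=np.mgrid[0:480,0:640]
    P=np.dstack([(u-c["cx"])/c["fx"]*d,-(v-c["cy"])/c["fy"]*d,-d])
    return P@R.from_rotvec(c["attitude"]).as_matrix().T+c["xyz"]
def ray(c,u,v,z):
    r=R.from_rotvec(c["attitude"]).apply([(u-c["cx"])/c["fx"],-(v-c["cy"])/c["fy"],-1])
    return c["xyz"]+r*(z-c["xyz"][2])/r[2]
def proj(c,p):
    q=R.from_rotvec(c["attitude"]).inv().apply(np.array(p)-c["xyz"])
    return c["cx"]+c["fx"]*q[0]/-q[2], c["cy"]-c["fy"]*q[1]/-q[2]
def save(c,name,box=None,k=1):
    im=c["color"][:,:,::-1]
    if box: im=im[box[1]:box[3],box[0]:box[2]]
    cv2.imwrite("pics/"+name,cv2.resize(im,None,fx=k,fy=k,interpolation=cv2.INTER_CUBIC))
E
python3 - <<'E'
from h import *
for n in("top","side"):
    c=viewer.camera(n); P=cloud(c)
    np.save(n+"P.npy",P)
    hsv=cv2.cvtColor(c["color"],cv2.COLOR_RGB2HSV)
    ok=c["depth"]>0
    # components by height in workspace
    Z=P[...,2]
    m=((Z>0.08)&(Z<0.11)&ok&(P[...,1]>0.1)&(P[...,1]<0.7)&(P[...,0]>0.3)).astype(np.uint8)
    k,l,st,ce=cv2.connectedComponentsWithStats(m)
    for i in range(1,k):
        if st[i,4]>20:
            q=P[l==i]; print(n,"lid",ce[i].round(),st[i,4],((q.min(0)+q.max(0))/2).round(4),np.median(q,0).round(4),np.ptp(q,axis=0).round(3),c["color"][l==i].mean(0).round())
    m=((Z>0.012)&(Z<0.3)&ok&(P[...,0]>0.3)&(P[...,0]<0.95)&(abs(P[...,1])<0.6)).astype(np.uint8)
    k,l,st,ce=cv2.connectedComponentsWithStats(m)
    for i in range(1,k):
        if st[i,4]>30:
            q=P[l==i]; print(n,ce[i].round(),st[i,4],((q.min(0)+q.max(0))/2).round(4),np.median(q,0).round(4),np.ptp(q,axis=0).round(3))
c=viewer.camera("top"); save(c,"top1.png",(340,180,540,340),4); save(c,"top1b.png",(80,180,340,340),3)
E
```

```text
top lid [152. 246.] 286 [0.5794 0.2443 0.0882] [0.5792 0.2434 0.0918] [0.037 0.039 0.016] [34. 66. 40.]
top lid [123. 247.] 292 [0.5798 0.3045 0.0885] [0.5791 0.3028 0.0917] [0.035 0.038 0.017] [52. 33. 28.]
top lid [112. 274.] 297 [0.524  0.3257 0.0883] [0.5241 0.3244 0.092 ] [0.037 0.037 0.016] [37. 55. 84.]
top lid [157. 275.] 285 [0.5205 0.2338 0.0884] [0.52   0.2332 0.0918] [0.035 0.036 0.016] [128.  82.  27.]
top lid [133. 291.] 295 [0.4882 0.2826 0.0885] [0.4881 0.2812 0.0918] [0.037 0.037 0.017] [110.  31.  27.]
top [303. 144.] 582 [ 0.7948 -0.0697  0.0627] [ 0.7859 -0.0709  0.0762] [0.051 0.05  0.101]
top [186. 157.] 439 [0.7807 0.1864 0.0301] [0.7717 0.1855 0.0359] [0.077 0.055 0.036]
top [275. 247.] 1115 [ 0.5739 -0.008   0.0201] [0.5752 0.0017 0.0211] [0.238 0.201 0.016]
top [389. 223.] 788 [ 0.615  -0.2471  0.1114] [ 0.6133 -0.2428  0.0681] [0.058 0.059 0.198]
top [141. 266.] 8515 [0.5386 0.2786 0.0713] [0.538  0.2754 0.0606] [0.218 0.219 0.051]
top [483. 307.] 1190 [ 0.4376 -0.4349  0.0911] [ 0.4367 -0.4378  0.0752] [0.066 0.067 0.158]
top [391. 310.] 696 [ 0.4369 -0.24
[... 534 characters left out ...]
 [0.522  0.33   0.0911] [0.038 0.036 0.016] [ 73.  95. 132.]
side [435. 161.] 1033 [ 0.4342 -0.4333  0.093 ] [ 0.4315 -0.4143  0.0747] [0.067 0.076 0.162]
side [351. 186.] 969 [ 0.6133 -0.2459  0.1102] [ 0.611  -0.233   0.0778] [0.06  0.068 0.196]
side [417. 207.] 1080 [ 0.4326 -0.2411  0.0656] [ 0.4311 -0.2204  0.0807] [0.068 0.072 0.107]
side [260. 220.] 625 [ 0.7921 -0.0624  0.0624] [ 0.786  -0.0547  0.0657] [0.05  0.048 0.101]
side [333. 272.] 1087 [ 0.5713 -0.0061  0.0194] [0.5721 0.0142 0.0192] [0.239 0.207 0.015]
side [219. 305.] 383 [0.7803 0.1882 0.0301] [0.7652 0.199  0.0334] [0.076 0.058 0.036]
side [300. 366.] 8413 [0.5369 0.2808 0.0713] [0.53   0.2955 0.0599] [0.22  0.221 0.053]
```

View pics/top1.png

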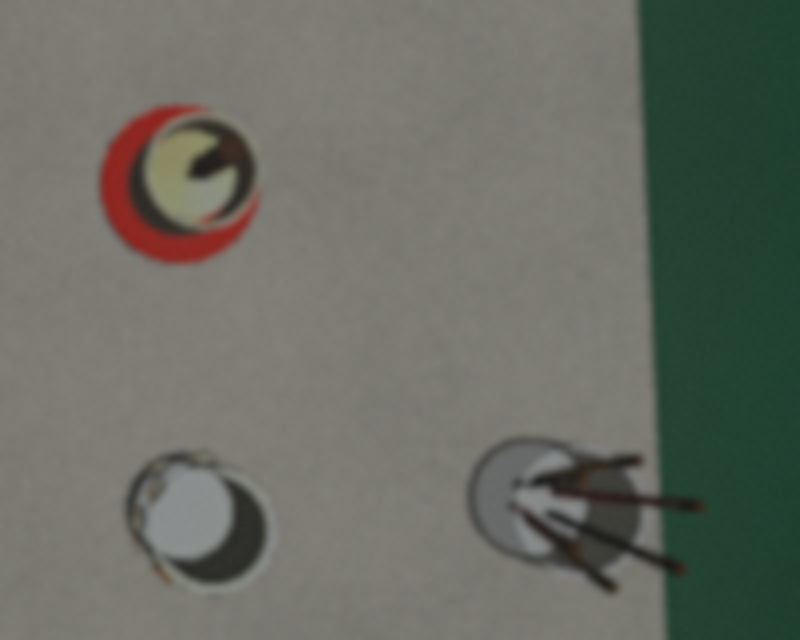

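View pics/top1b.png

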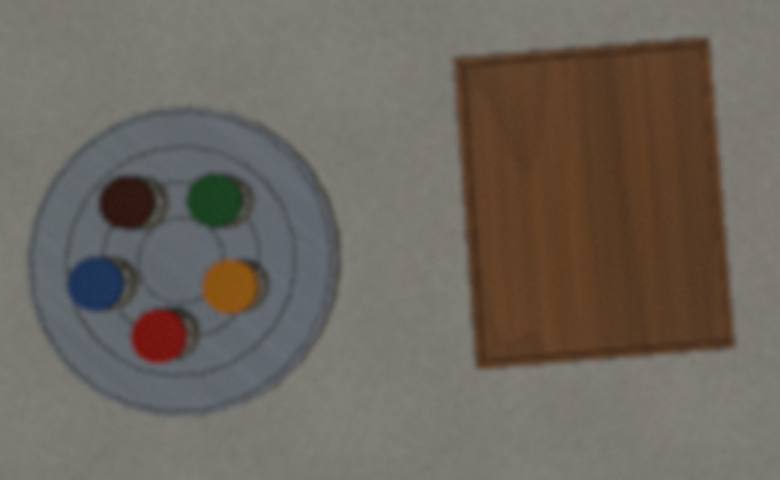

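```bash
cat >> h.py <<'E'
def to(p,yaw=None):
    """shift (units 25mm) in tool axes to target p; turn about tool x (units 5deg) to make tool y at world yaw"""
    s=ctrl.get_state(); M=R.from_rotvec(s["eef_rot"]).as_matrix()
    d=M.T@(np.array(p)-s["position"])/0.025
    o="pos %s width %.3f  shift %s"%(s["position"].round(4),s["grip_width"],d.round(2))
    y=np.degrees(np.arctan2(M[1,1],M[0,1])); o+=" yaw_y %.1f"%y
    if yaw is not None:
        e=(yaw-y+90)%180-90; o+=" turn_x %.2f"%(-e/5)
    print(o, "tilt", np.degrees(np.arccos(-M[2,0])).round(2), "jp",s["joint_pos"].round(2),"F",s["wrist_force"].round(1),"t",round(s["clock"],1))
    return M
E
python3 - <<'E'
from h import *
print(to([0.538,0.2795,0.2]).round(3))
E
```

```text
pos [ 0.2598 -0.5683  0.2052] width 0.094  shift [  0.22 -26.21 -24.22] yaw_y -65.4 tilt 0.03 jp [ 1.1   0.42 -0.01  1.61  0.    1.11 -0.05] F [0.2 0.2 0.2] t 0.2
[[-0.     0.416 -0.909]
 [ 0.    -0.909 -0.416]
 [-1.    -0.001  0.   ]]
```

Request:
step_arm(moves=[[[-0.2,-0.9,-0.7,0.98,0,0,-1],[-0.2,-0.9,-0.7,0.98,0,0,-1],[-0.2,-0.9,-0.7,0.98,0,0,-1],[0,-0.9,-0.7,0.98,0,0,-1],[0,-0.9,-0.7,0.98,0,0,-1],[0,-1,-0.3,0,0,0,-1],[0,-1,-0.3,0,0,0,-1],[0,-1,-0.3,0,0,0,-1]]], force=25)

```text
clock: 1.05
position: [0.3401, -0.3586, 0.2195]
eef_rot: [-2.208, 0.023, 2.212]
wrist_force: [0.7, -0.3, -0.4]
grip_width: 0.094
```

Run:
```python
from h import *
to([0.523,0.327,0.15],-90)
```

```text
pos [ 0.3401 -0.3586  0.2195] width 0.094  shift [  2.8  -27.58  -6.71] yaw_y -91.3 turn_x -0.25 tilt 0.11 jp [ 0.79  0.17 -0.04  1.91  0.01  1.06 -0.85] F [ 0.7 -0.3 -0.4] t 1.1
```

Request:
step_arm(moves=[[[0,-1,-0.3,-0.25,0,0,-1],[0,-1,-0.3,0,0,0,-1],[0,-1,-0.3,0,0,0,-1],[0,-1,-0.3,0,0,0,-1],[0,-1,-0.3,0,0,0,-1],[0,-1,-0.3,0,0,0,-1],[0,-1,-0.3,0,0,0,-1],[0,-1,-0.3,0,0,0,-1]]])

```text
clock: 1.85
position: [0.4019, -0.15, 0.22]
eef_rot: [2.22, 0.0, -2.222]
wrist_force: [-0.5, 0.3, -0.2]
grip_width: 0.094
```

Request:
step_arm(moves=[[[0,-1,-0.3,0,0,0,-1],[0,-1,-0.3,0,0,0,-1],[0,-1,-0.3,0,0,0,-1],[0,-1,-0.3,0,0,0,-1],[0,-1,-0.3,0,0,0,-1],[0,-1,-0.3,0,0,0,-1],[0,-1,-0.3,0,0,0,-1],[0,-1,-0.3,0,0,0,-1]]])

```text
clock: 2.65
position: [0.4631, 0.0587, 0.2207]
eef_rot: [2.222, -0.001, -2.219]
wrist_force: [0.3, -0.6, 0.4]
grip_width: 0.0941
```

Request:
step_arm(moves=[[[0,-1,-0.2,0,0,0,-1],[0,-1,-0.2,0,0,0,-1],[0,-1,-0.2,0,0,0,-1],[0,-1,-0.2,0,0,0,-1],[0,-1,-0.2,0,0,0,-1],[0,-1,-0.2,0,0,0,-1],[0,-1,-0.2,0,0,0,0],[0,-1,-0.2,0,0,0,0]]])

```text
clock: 3.45
position: [0.5042, 0.2668, 0.2205]
eef_rot: [2.223, -0.004, -2.219]
wrist_force: [-0.5, -1.1, 0.0]
grip_width: 0.0815
```

Run:
```python
from h import *
to([0.523,0.327,0.12],-90)
```

```text
pos [0.5042 0.2668 0.2205] width 0.081  shift [ 4.02 -2.42 -0.74] yaw_y -90.1 turn_x -0.02 tilt 0.14 jp [-0.1   0.35 -0.56  1.72  0.21  1.12 -2.29] F [-0.5 -1.1  0. ] t 3.5
```

Request:
step_arm(moves=[[[0,-0.8,-0.25,0,0,0,-0.25],[0.5,-0.8,-0.25,0,0,0,-0.25],[0.8,-0.5,-0.2,0,0,0,-0.25],[0.9,0,0,0,0,0,-0.25],[0.8,0,0,0,0,0,-0.25],[0.5,0,0,0,0,0,-0.25],[0,0,0,0,0,0,-0.25],[0,0,0,0,0,0,-0.25]]])

```text
clock: 4.25
position: [0.5222, 0.3258, 0.1298]
eef_rot: [2.222, 0.003, -2.219]
wrist_force: [1.0, -0.7, 0.0]
grip_width: 0.0587
```

Run:
```python
from h import *
to([0.523,0.327,0.067],-90)
for n in("top","side"):
    c=viewer.camera(n); P=cloud(c); Z=P[...,2]
    save(c,n+"2.png",(60,160,260,310) if n=="top" else (200,280,400,430),4 if n=="top" else 4)
```

```text
pos [0.5222 0.3258 0.1298] width 0.059  shift [ 2.51 -0.05 -0.03] yaw_y -89.9 turn_x 0.03 tilt 0.09 jp [-0.22  0.53 -0.53  1.69  0.31  1.   -2.42] F [ 1.  -0.7  0. ] t 4.2
```

View pics/side2.png

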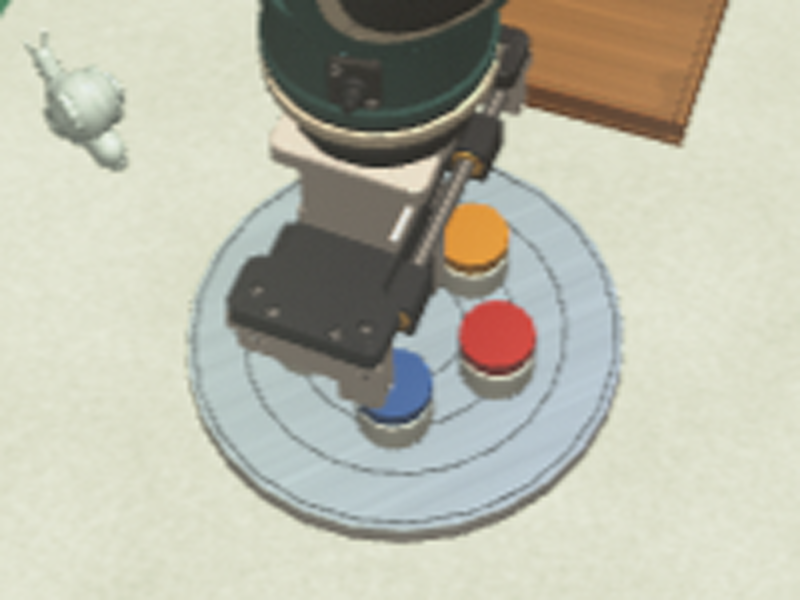

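Request:
step_arm(moves=[[[0.6,0,0,0,0,0,-0.25],[0.8,0,0,0,0,0,-0.25],[0.7,0,0,0,0,0,-0.25],[0.3,0,0,0,0,0,-0.25],[0,0,0,0,0,0,0.5],[0,0,0,0,0,0,0.5],[0,0,0,0,0,0,0.5],[0,0,0,0,0,0,0.5]]])

```text
clock: 5.15
position: [0.5248, 0.3265, 0.0706]
eef_rot: [-2.23, -0.005, 2.211]
wrist_force: [0.0, -0.6, -0.9]
grip_width: 0.0375
```

Run:
```python
from h import *
to([0.523,0.327,0.15],-90)
```

```text
pos [0.5248 0.3265 0.0706] width 0.038  shift [-3.18 -0.03  0.04] yaw_y -89.9 turn_x 0.01 tilt 0.51 jp [-0.24  0.6  -0.49  1.73  0.36  0.89 -2.46] F [ 0.  -0.6 -0.9] t 5.2
```

Request:
step_arm(moves=[[[-0.8,0,0,0,0,0,0.5],[-1,0,0,0,0,0,0.5],[-0.8,0.5,0,0,0,0,0.5],[0,1,0.1,0,0,0,0.5],[0,1,0.1,0,0,0,0.5],[0,1,0.1,0,0,0,0.5],[0,1,0.1,0,0,0,0.5],[0,1,0,0,0,0,0.5]]])

```text
clock: 5.95
position: [0.5143, 0.1886, 0.1414]
eef_rot: [2.236, 0.015, -2.206]
wrist_force: [-0.1, 0.1, -1.3]
grip_width: 0.0378
```

Request:
step_arm(moves=[[[0,1,0,0,0,0,0.5],[0,1,0,0,0,0,0.5],[0,1,0,0,0,0,0.5],[0,1,0,0,0,0,0.5],[0,1,0,0,0,0,0.5],[0,1,0,0,0,0,0.5],[0.3,1,0,0,0,0,0.5],[0.6,0.7,0,0,0,0,0.5]]])

```text
clock: 6.75
position: [0.5178, -0.0127, 0.1233]
eef_rot: [2.247, 0.012, -2.194]
wrist_force: [1.1, -0.3, -1.0]
grip_width: 0.0378
```

Run:
```python
from h import *
to([0.515,-0.046,0.018],-90)
```

```text
pos [ 0.5178 -0.0127  0.1233] width 0.038  shift [4.2  1.35 0.22] yaw_y -89.7 turn_x 0.07 tilt 1.4 jp [ 0.36  0.35 -0.47  1.96  0.2   0.85 -1.78] F [ 1.1 -0.3 -1. ] t 6.8
```

```bash
cat >> h.py <<'E'
def to(p,yaw=-90,tilt=0):
    s=ctrl.get_state(); M=R.from_rotvec(s["eef_rot"])
    d=M.inv().apply(np.array(p)-s["position"])/0.025
    best=None
    for k in (0,180):
        a=np.radians(yaw+k); y=np.array([np.cos(a),np.sin(a),0]); x=np.array([0,0,-1.]); T=np.array([x,y,np.cross(x,y)]).T
        e=np.degrees((M.inv()*R.from_matrix(T)).as_rotvec())/5
        if best is None or np.linalg.norm(e)<np.linalg.norm(best): best=e
    print("pos",s["position"].round(4),"w %.4f"%s["grip_width"],"SHIFT",d.round(2),"TURN",best.round(2),"jp",s["joint_pos"].round(2),"F",s["wrist_force"].round(1),"t",round(s["clock"],1))
E
python3 - <<'E'
from h import *
to([0.515,-0.046,0.018],-90)
E
```

```text
pos [ 0.5178 -0.0127  0.1233] w 0.0378 SHIFT [4.2  1.35 0.22] TURN [ 0.07 -0.27  0.06] jp [ 0.36  0.35 -0.47  1.96  0.2   0.85 -1.78] F [ 1.1 -0.3 -1. ] t 6.8
```

Request:
step_arm(moves=[[[0.3,0.7,0,0,-0.27,0,0.5],[0.6,0.5,0.2,0,0,0,0.5],[0.8,0,0,0,0,0,0.5],[0.8,0,0,0,0,0,0.5],[0.8,0,0,0,0,0,0.5],[0.4,0,0,0,0,0,0.5],[0,0,0,0,0,0,0.5],[0,0,0,0,0,0,0.5]]])

```text
clock: 7.55
position: [0.5148, -0.0475, 0.0302]
eef_rot: [-2.226, -0.004, 2.215]
wrist_force: [-0.1, 1.1, -0.9]
grip_width: 0.0375
```

Run:
```python
from h import *
to([0.515,-0.046,0.018],-90)
```

```text
pos [ 0.5148 -0.0475  0.0302] w 0.0375 SHIFT [ 0.49 -0.06 -0.01] TURN [ 0.01 -0.05  0.03] jp [ 0.36  0.5  -0.4   2.    0.29  0.69 -1.79] F [-0.1  1.1 -0.9] t 7.5
```

Request:
step_arm(moves=[[[0.4,0,0,0,0,0,0.5],[0.1,0,0,0,0,0,0.5],[0,0,0,0,0,0,-0.2],[0,0,0,0,0,0,-0.2],[-0.4,0,0,0,0,0,-0.25],[-0.8,0,0,0,0,0,-0.25],[-1,0,0,0,0,0,-0.25],[-1,0,0,0,0,0,-0.25]]])

```text
clock: 8.35
position: [0.5143, -0.0472, 0.1014]
eef_rot: [-2.226, -0.006, 2.216]
wrist_force: [0.4, 1.4, 0.7]
grip_width: 0.0587
```

Run:
```python
from h import *
to([0.519,0.235,0.07],-90)
```

```text
pos [ 0.5143 -0.0472  0.1014] w 0.0587 SHIFT [  1.29 -11.28  -0.21] TURN [ 0.02 -0.05  0.04] jp [ 0.41  0.39 -0.45  1.97  0.22  0.83 -1.73] F [0.4 1.4 0.7] t 8.3
```

Request:
step_arm(moves=[[[-0.9,-0.7,0,0,0,0,-0.25],[-0.7,-1,0,0,0,0,-0.25],[0,-1,-0.1,0,0,0,-0.25],[0,-1,-0.1,0,0,0,-0.25],[0,-1,0,0,0,0,-0.25],[0,-1,0,0,0,0,-0.25],[0,-1,0,0,0,0,-0.25],[0,-1,0,0,0,0,-0.25]]])

```text
clock: 9.15
position: [0.5217, 0.1489, 0.156]
eef_rot: [-2.238, 0.003, 2.199]
wrist_force: [0.9, -0.0, 0.3]
grip_width: 0.0587
```

Request:
step_arm(moves=[[[0,-1,0,0,0,0,-0.25],[0,-1,0,0,0,0,-0.25],[0,-0.6,0,0,0,0,-0.25],[0,0,0,0,0,0,-0.25],[0,0,0,0,0,0,-0.25],[0,0,0,0,0,0,-0.25],[0,0,0,0,0,0,-0.25],[0,0,0,0,0,0,-0.25]]])

```text
clock: 9.95
position: [0.5214, 0.2178, 0.1618]
eef_rot: [-2.243, -0.001, 2.196]
wrist_force: [0.1, -0.4, 1.4]
grip_width: 0.0588
```

Run:
```python
from h import *
to([0.519,0.235,0.07],-90)
```

```text
pos [0.5214 0.2178 0.1618] w 0.0588 SHIFT [ 3.67 -0.68  0.18] TURN [-0.02 -0.25  0.02] jp [-0.01  0.4  -0.55  1.81  0.25  0.98 -2.24] F [ 0.1 -0.4  1.4] t 9.9
```

Request:
step_arm(moves=[[[0.4,-0.5,0.15,0,-0.25,0,-0.25],[0.8,-0.2,0,0,0,0,-0.25],[0.8,0,0,0,0,0,-0.25],[0.8,0,0,0,0,0,-0.25],[0.4,0,0,0,0,0,-0.25],[0,0,0,0,0,0,-0.25],[0,0,0,0,0,0,-0.25],[0,0,0,0,0,0,-0.25]]])

```text
clock: 10.75
position: [0.517, 0.2384, 0.0773]
eef_rot: [-2.212, 0.001, 2.225]
wrist_force: [-0.6, -0.3, -0.4]
grip_width: 0.0586
```

Run:
```python
from h import *
to([0.519,0.235,0.07],-90)
```

```text
pos [0.517  0.2384 0.0773] w 0.0586 SHIFT [ 0.29  0.14 -0.08] TURN [-0.04  0.07  0.03] jp [-0.08  0.53 -0.51  1.84  0.32  0.86 -2.33] F [-0.6 -0.3 -0.4] t 10.8
```

Fine; settle, grip and lift.

Request:
step_arm(moves=[[[0.3,0.1,-0.08,0,0,0,-0.25],[0,0,0,0,0,0,0.5],[0,0,0,0,0,0,0.5],[0,0,0,0,0,0,0.5],[0,0,0,0,0,0,0.5],[-0.6,0,0,0,0,0,0.5],[-1,0,0,0,0,0,0.5],[-0.9,0,0,0,0,0,0.5]]])

```text
clock: 11.55
position: [0.5189, 0.2352, 0.1349]
eef_rot: [-2.21, 0.002, 2.228]
wrist_force: [0.0, 0.3, -1.8]
grip_width: 0.0372
```

Run:
```python
from h import *
to([0.575,-0.042,0.018],-90)
```

```text
pos [0.5189 0.2352 0.1349] w 0.0372 SHIFT [ 4.63 11.09 -2.32] TURN [-0.04  0.09  0.02] jp [-0.05  0.45 -0.54  1.8   0.27  0.97 -2.28] F [ 0.   0.3 -1.8] t 11.6
```

Request:
step_arm(moves=[[[0,0.7,-0.3,0,0.09,0,0.5],[0,1,-0.3,0,0,0,0.5],[0,1,-0.3,0,0,0,0.5],[0,1,-0.3,0,0,0,0.5],[0,1,-0.3,0,0,0,0.5],[0,1,-0.2,0,0,0,0.5],[0,1,-0.2,0,0,0,0.5],[0,1,-0.2,0,0,0,0.5]]])

```text
clock: 12.35
position: [0.5748, 0.0419, 0.1483]
eef_rot: [-2.234, -0.013, 2.207]
wrist_force: [-0.2, 0.8, -0.4]
grip_width: 0.0376
```

Request:
step_arm(moves=[[[0,1,-0.2,0,0,0,0.5],[0,1,-0.2,0,0,0,0.5],[0.3,0.8,0,0,0,0,0.5],[0.6,0.3,0,0,0,0,0.5],[0.8,0,0,0,0,0,0.5],[0.7,0,0,0,0,0,0.5],[0.4,0,0,0,0,0,0.5],[0,0,0,0,0,0,0.5]]])

```text
clock: 13.15
position: [0.5879, -0.0398, 0.0811]
eef_rot: [-2.239, -0.01, 2.199]
wrist_force: [-0.6, -0.3, -1.1]
grip_width: 0.0371
```

Run:
```python
from h import *
to([0.575,-0.042,0.018],-90)
```

```text
pos [ 0.5879 -0.0398  0.0811] w 0.0371 SHIFT [2.52 0.1  0.56] TURN [ 0.02 -0.2   0.08] jp [ 0.36  0.53 -0.44  1.81  0.28  0.85 -1.78] F [-0.6 -0.3 -1.1] t 13.2
```

Request:
step_arm(moves=[[[0.5,0.1,0.4,0,-0.2,0,0.5],[0.7,0,0.15,0,0,0,0.5],[0.7,0,0,0,0,0,0.5],[0.4,0,0,0,0,0,0.5],[0,0,0,0,0,0,0.5],[0,0,0,0,0,0,0.5],[0,0,0,0,0,0,0.5],[0,0,0,0,0,0,0.5]]])

```text
clock: 13.95
position: [0.5737, -0.0409, 0.0237]
eef_rot: [-2.22, -0.012, 2.22]
wrist_force: [0.5, -0.7, -0.5]
grip_width: 0.0376
```

Run:
```python
from h import *
to([0.575,-0.042,0.018],-90)
```

```text
pos [ 0.5737 -0.0409  0.0237] w 0.0376 SHIFT [ 0.23  0.05 -0.05] TURN [ 0.05 -0.    0.07] jp [ 0.34  0.6  -0.41  1.86  0.33  0.75 -1.81] F [ 0.5 -0.7 -0.5] t 13.9
```

Request:
step_arm(moves=[[[0.25,0,0,0,0,0,0.5],[0,0,0,0,0,0,-0.2],[0,0,0,0,0,0,-0.2],[-0.5,0,0,0,0,0,-0.25],[-1,0,0,0,0,0,-0.25],[-1,0,0,0,0,0,-0.25],[-1,-0.3,0.1,0,0,0,-0.25],[-0.5,-0.8,0.3,0,0,0,-0.25]]])

```text
clock: 14.75
position: [0.5637, -0.0156, 0.1235]
eef_rot: [-2.219, -0.008, 2.219]
wrist_force: [-0.6, 0.2, -0.4]
grip_width: 0.0586
```

Request:
step_arm(moves=[[[0,-1,0.3,0,0,0,-0.25],[0,-1,0.3,0,0,0,-0.25],[0,-1,0.3,0,0,0,-0.25],[0,-1,0.3,0,0,0,-0.25],[0,-1,0.3,0,0,0,-0.25],[0,-1,0.3,0,0,0,-0.25],[0,-1,0.3,0,0,0,-0.25],[0,-1,0.3,0,0,0,-0.25]]])

```text
clock: 15.55
position: [0.5034, 0.1911, 0.136]
eef_rot: [-2.231, -0.005, 2.205]
wrist_force: [1.0, -0.7, 0.6]
grip_width: 0.0588
```

Run:
```python
from h import *
to([0.487,0.284,0.07],-90)
```

```text
pos [0.5034 0.1911 0.136 ] w 0.0588 SHIFT [ 2.65 -3.7   0.69] TURN [-0.01 -0.14  0.06] jp [ 0.03  0.39 -0.55  1.89  0.25  0.92 -2.21] F [ 1.  -0.7  0.6] t 15.6
```

Request:
step_arm(moves=[[[0,-1,0.2,0,-0.1,0,-0.25],[0,-1,0.2,0,0,0,-0.25],[0,-1,0.1,0,0,0,-0.25],[0,-0.6,0.05,0,0,0,-0.25],[0.3,0,0,0,0,0,-0.25],[0,0,0,0,0,0,-0.25],[0,0,0,0,0,0,-0.25],[0,0,0,0,0,0,-0.25]]])

```text
clock: 16.35
position: [0.4885, 0.2857, 0.1338]
eef_rot: [-2.227, -0.008, 2.212]
wrist_force: [0.2, -0.3, -0.4]
grip_width: 0.0589
```

```bash
cat >> h.py <<'E'
def jars():
    for n in("top","side"):
        c=viewer.camera(n); P=cloud(c); Z=P[...,2]; hsv=cv2.cvtColor(c["color"],cv2.COLOR_RGB2HSV).astype(int)
        H,S=hsv[...,0],hsv[...,1]
        ok=(c["depth"]>0)&(P[...,0]>.38)&(P[...,0]<.72)&(((P[...,1]>.15)&(P[...,1]<.45)&(Z>.083)&(Z<.1))|((P[...,1]>-.12)&(P[...,1]<.11)&(Z>.03)&(Z<.046)))
        k,l,st,ce=cv2.connectedComponentsWithStats(ok.astype(np.uint8))
        for i in range(1,k):
            if st[i,4]>60:
                q=P[l==i]; print(n,st[i,4],((q.min(0)+q.max(0))/2).round(4),"top z %.3f"%np.median(q[:,2]),np.ptp(q,axis=0).round(3),"rgb",c["color"][l==i].mean(0).round())
E
python3 - <<'E'
from h import *
to([0.487,0.284,0.07],-90)
jars()
c=viewer.camera("side");save(c,"side3.png",(180,200,420,430),3.3)
E
```

```text
pos [0.4885 0.2857 0.1338] w 0.0589 SHIFT [2.55 0.08 0.08] TURN [ 0.02 -0.08  0.07] jp [-0.13  0.44 -0.57  1.82  0.29  0.95 -2.39] F [ 0.2 -0.3 -0.4] t 16.4
top 283 [0.5793 0.2445 0.0904] top z 0.092 [0.037 0.037 0.015] rgb [33. 66. 39.]
top 288 [0.5798 0.3041 0.0899] top z 0.092 [0.035 0.036 0.014] rgb [51. 32. 27.]
top 235 [ 0.5738 -0.04    0.038 ] top z 0.038 [0.035 0.037 0.01 ] rgb [135.  87.  25.]
top 236 [ 0.5154 -0.047   0.0377] top z 0.038 [0.035 0.037 0.012] rgb [49. 62. 92.]
side 71 [ 0.5065 -0.0428  0.0362] top z 0.036 [0.023 0.036 0.012] rgb [ 64.  87. 125.]
side 136 [0.5827 0.2464 0.0895] top z 0.091 [0.026 0.039 0.012] rgb [ 75. 120.  81.]
side 284 [0.5774 0.3063 0.0897] top z 0.091 [0.037 0.038 0.013] rgb [98. 76. 66.]
side 168 [0.483  0.2847 0.0893] top z 0.091 [0.032 0.039 0.012] rgb [178.  76.  69.]
```

View pics/side3.png

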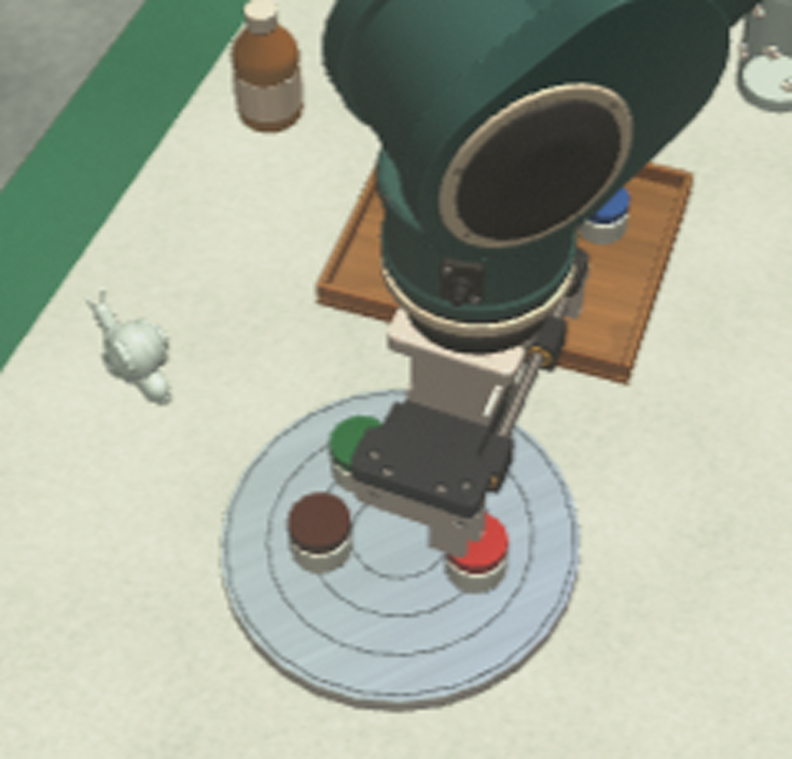

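Request:
step_arm(moves=[[[0.6,0.08,0.05,0,-0.08,0,-0.25],[0.8,0,0,0,0,0,-0.25],[0.7,0,0,0,0,0,-0.25],[0.4,0,0,0,0,0,-0.25],[0,0,0,0,0,0,0.5],[0,0,0,0,0,0,0.5],[0,0,0,0,0,0,0.5],[0,0,0,0,0,0,0.5]]])

```text
clock: 17.3
position: [0.4876, 0.2828, 0.0675]
eef_rot: [-2.217, -0.007, 2.22]
wrist_force: [-0.1, 0.0, -0.4]
grip_width: 0.0376
```

Run:
```python
from h import *
to([0.635,-0.038,0.018],-90)
```

```text
pos [0.4876 0.2828 0.0675] w 0.0376 SHIFT [ 1.9  12.84 -5.9 ] TURN [0.   0.01 0.07] jp [-0.16  0.53 -0.53  1.87  0.35  0.83 -2.44] F [-0.1  0.  -0.4] t 17.3
```

Request:
step_arm(moves=[[[-0.8,0,0,0,0,0,0.5],[-1,0,0,0,0,0,0.5],[-0.9,0.5,-0.2,0,0,0,0.5],[0,1,-0.5,0,0,0,0.5],[0,1,-0.5,0,0,0,0.5],[0,1,-0.5,0,0,0,0.5],[0,1,-0.5,0,0,0,0.5],[0,1,-0.5,0,0,0,0.5]]])

```text
clock: 18.1
position: [0.5575, 0.1453, 0.1422]
eef_rot: [-2.228, -0.019, 2.214]
wrist_force: [0.6, 0.9, -1.1]
grip_width: 0.0375
```

Request:
step_arm(moves=[[[0,1,-0.5,0,0,0,0.5],[0,1,-0.5,0,0,0,0.5],[0,1,-0.5,0,0,0,0.5],[0,1,-0.5,0,0,0,0.5],[0,1,-0.5,0,0,0,0.5],[0,1,-0.3,0,0,0,0.5],[0,0.8,0,0,0,0,0.5],[0,0,0,0,0,0,0.5]]])

```text
clock: 18.9
position: [0.6339, -0.0362, 0.1459]
eef_rot: [-2.234, -0.012, 2.205]
wrist_force: [-0.3, 0.2, -0.7]
grip_width: 0.0374
```

Run:
```python
from h import *
to([0.635,-0.038,0.016],-90)
```

```text
pos [ 0.6339 -0.0362  0.1459] w 0.0374 SHIFT [5.19 0.11 0.03] TURN [ 0.04 -0.15  0.08] jp [ 0.36  0.53 -0.47  1.64  0.27  1.02 -1.76] F [-0.3  0.2 -0.7] t 18.9
```

Request:
step_arm(moves=[[[0.6,0.1,0,0,-0.15,0,0.5],[0.9,0,0,0,0,0,0.5],[0.9,0,0,0,0,0,0.5],[0.9,0,0,0,0,0,0.5],[0.8,0,0,0,0,0,0.5],[0.5,0,0,0,0,0,0.5],[0.1,0,0,0,0,0,0.5],[0,0,0,0,0,0,0.5]]])

```text
clock: 19.7
position: [0.6337, -0.0323, 0.0218]
eef_rot: [-2.219, -0.02, 2.224]
wrist_force: [0.3, 0.1, -0.4]
grip_width: 0.0375
```

Run:
```python
from h import *
to([0.635,-0.038,0.016],-90)
```

```text
pos [ 0.6337 -0.0323  0.0218] w 0.0375 SHIFT [ 0.23  0.23 -0.05] TURN [0.1  0.03 0.1 ] jp [ 0.31  0.69 -0.42  1.7   0.35  0.83 -1.82] F [ 0.3  0.1 -0.4] t 19.7
```

Request:
step_arm(moves=[[[0.25,0.15,-0.05,0,0,0,0.5],[0,0,0,0,0,0,-0.2],[0,0,0,0,0,0,-0.2],[-0.5,0,0,0,0,0,-0.25],[-1,0,0,0,0,0,-0.25],[-1,0,0,-0.5,0,0,-0.25],[-1,0,0,-1,0,0,-0.25],[-0.5,0,0,-1,0,0,-0.25]]])

```text
clock: 20.5
position: [0.6362, -0.0368, 0.1246]
eef_rot: [2.104, 0.254, -2.099]
wrist_force: [-0.5, -0.1, -0.1]
grip_width: 0.0588
```

Request:
step_arm(moves=[[[0,-0.5,0,-1,0,0,-0.25],[0,-0.8,-0.2,-1,0,0,-0.25],[0,-0.9,-0.4,-1,0,0,-0.25],[0,-1,-0.5,-1,0,0,-0.25],[0,-1,-0.6,-0.3,0,0,-0.25],[0,-1,-0.6,0,0,0,-0.25],[0,-1,-0.6,0,0,0,-0.25],[0,0,0,0,0,0,-0.25]]])

```text
clock: 21.3
position: [0.6272, 0.1401, 0.1406]
eef_rot: [1.882, 0.602, -1.847]
wrist_force: [-0.7, 0.1, 0.7]
grip_width: 0.0589
```

Run:
```python
from h import *
to([0.578,0.2455,0.07],-55)
```

```text
pos [0.6272 0.1401 0.1406] w 0.0589 SHIFT [ 2.82 -4.58 -0.82] TURN [ 0.15 -0.19 -0.05] jp [ 0.19  0.58 -0.63  1.63  0.39  1.04 -1.51] F [-0.7  0.1  0.7] t 21.3
```

Request:
step_arm(moves=[[[0,-0.8,-0.1,0.15,-0.19,0,-0.25],[0,-1,-0.2,0,0,0,-0.25],[0,-1,-0.2,0,0,0,-0.25],[0,-1,-0.2,0,0,0,-0.25],[0,-0.6,-0.1,0,0,0,-0.25],[0,-0.2,0,0,0,0,-0.25],[0,0,0,0,0,0,-0.25],[0,0,0,0,0,0,-0.25]]])

```text
clock: 22.1
position: [0.5789, 0.2447, 0.1472]
eef_rot: [1.88, 0.576, -1.865]
wrist_force: [0.4, -0.5, -0.3]
grip_width: 0.0591
```

Run:
```python
from h import *
to([0.578,0.2455,0.07],-55)
jars()
```

```text
pos [0.5789 0.2447 0.1472] w 0.0591 SHIFT [ 3.09 -0.08  0.03] TURN [-0.06 -0.05 -0.12] jp [ 0.01  0.56 -0.65  1.65  0.39  1.06 -1.72] F [ 0.4 -0.5 -0.3] t 22.1
top 233 [ 0.6348 -0.0358  0.0369] top z 0.038 [0.035 0.035 0.011] rgb [126.  39.  31.]
top 201 [0.5772 0.2432 0.0906] top z 0.092 [0.033 0.035 0.014] rgb [32. 67. 38.]
top 236 [ 0.5738 -0.0401  0.0376] top z 0.038 [0.035 0.037 0.01 ] rgb [142.  92.  26.]
top 235 [ 0.5154 -0.0471  0.0362] top z 0.038 [0.035 0.037 0.011] rgb [52. 66. 97.]
side 143 [ 0.6309 -0.0351  0.0366] top z 0.036 [0.033 0.039 0.013] rgb [171.  58.  48.]
side 163 [ 0.5713 -0.0394  0.036 ] top z 0.036 [0.036 0.044 0.012] rgb [198. 133.  53.]
side 169 [ 0.514  -0.0442  0.0371] top z 0.037 [0.038 0.042 0.013] rgb [ 79.  99. 139.]
side 201 [0.5771 0.248  0.0897] top z 0.091 [0.037 0.035 0.013] rgb [ 70. 114.  77.]
side 285 [0.5782 0.3065 0.0899] top z 0.091 [0.038 0.041 0.014] rgb [96. 75. 66.]
```

Request:
step_arm(moves=[[[0.6,-0.05,0.05,0,0,-0.1,-0.25],[0.9,0,0,0,0,0,-0.25],[0.8,0,0,0,0,0,-0.25],[0.6,0,0,0,0,0,-0.25],[0.2,0,0,0,0,0,-0.25],[0,0,0,0,0,0,0.5],[0,0,0,0,0,0,0.5],[0,0,0,0,0,0,0.5]]])

```text
clock: 23.0
position: [0.5788, 0.241, 0.0636]
eef_rot: [1.883, 0.582, -1.876]
wrist_force: [-0.1, 0.3, -0.5]
grip_width: 0.0382
```

Run:
```python
from h import *
to([0.610,0.031,0.017],-55)
```

```text
pos [0.5788 0.241  0.0636] w 0.0382 SHIFT [1.85 7.64 3.72] TURN [-0.12 -0.04 -0.  ] jp [-0.01  0.66 -0.6   1.7   0.45  0.92 -1.76] F [-0.1  0.3 -0.5] t 23.0
```

Request:
step_arm(moves=[[[-0.8,0,0,0,0,0,0.5],[-1,0,0,0,0,0,0.5],[-1,0.4,0.2,0,0,0,0.5],[0,1,0.5,0,0,0,0.5],[0,1,0.5,0,0,0,0.5],[0,1,0.5,0,0,0,0.5],[0,1,0.5,0,0,0,0.5],[0,1,0.5,0,0,0,0.5]]])

```text
clock: 23.8
position: [0.601, 0.0925, 0.1429]
eef_rot: [1.887, 0.59, -1.862]
wrist_force: [1.5, -0.4, -0.6]
grip_width: 0.0377
```

Request:
step_arm(moves=[[[0,1,0.5,0,0,0,0.5],[0,0.8,0.4,0,0,0,0.5],[0,0,0,0,0,0,0.5],[0,0,0,0,0,0,0.5],[0,0,0,0,0,0,0.5],[0,0,0,0,0,0,0.5],[0,0,0,0,0,0,0.5],[0,0,0,0,0,0,0.5]]])

```text
clock: 24.6
position: [0.6099, 0.0393, 0.1466]
eef_rot: [1.892, 0.585, -1.857]
wrist_force: [-0.4, -0.5, -0.8]
grip_width: 0.0377
```

Run:
```python
from h import *
to([0.610,0.031,0.012],-55)
```

```text
pos [0.6099 0.0393 0.1466] w 0.0377 SHIFT [5.38 0.24 0.28] TURN [-0.05 -0.19 -0.08] jp [ 0.36  0.52 -0.63  1.7   0.35  1.02 -1.36] F [-0.4 -0.5 -0.8] t 24.6
```

Request:
step_arm(moves=[[[0.6,0.2,0.2,0,-0.19,-0.08,0.5],[0.9,0,0,0,0,0,0.5],[0.9,0,0,0,0,0,0.5],[0.9,0,0,0,0,0,0.5],[0.8,0,0,0,0,0,0.5],[0.6,0,0,0,0,0,0.5],[0.2,0,0,0,0,0,0.5],[0,0,0,0,0,0,0.5]]])

```text
clock: 25.4
position: [0.6071, 0.0305, 0.0138]
eef_rot: [1.867, 0.588, -1.883]
wrist_force: [0.7, 0.3, -0.3]
grip_width: 0.0374
```

Run:
```python
from h import *
to([0.610,0.031,0.012],-55)
```

```text
pos [0.6071 0.0305 0.0138] w 0.0374 SHIFT [ 0.07  0.05 -0.11] TURN [-0.04  0.08  0.04] jp [ 0.3   0.69 -0.54  1.76  0.47  0.82 -1.43] F [ 0.7  0.3 -0.3] t 25.4
```

Release; go back to brown (0.5785, 0.3055).

Request:
step_arm(moves=[[[0.1,0,0,0,0,0,-0.2],[0,0,0,0,0,0,-0.2],[0,0,0,0,0,0,-0.2],[-0.5,0,0,0,0,0,-0.25],[-1,0,0,0,0,0,-0.25],[-1,0,0,0,0,0,-0.25],[-1,-0.3,-0.1,0,0,0,-0.25],[-0.8,-0.8,-0.4,0,0,0,-0.25]]])

```text
clock: 26.2
position: [0.6033, 0.0583, 0.1271]
eef_rot: [1.87, 0.584, -1.882]
wrist_force: [1.0, 0.2, 0.1]
grip_width: 0.0587
```

Run:
```python
from h import *
to([0.5785,0.3055,0.066],-55)
```

```text
pos [0.6033 0.0583 0.1271] w 0.0587 SHIFT [ 2.42 -8.7  -4.82] TURN [-0.08  0.07  0.01] jp [ 0.32  0.55 -0.62  1.71  0.37  1.01 -1.41] F [1.  0.2 0.1] t 26.2
```

Request:
step_arm(moves=[[[-0.4,-1,-0.5,0,0,0,-0.25],[0,-1,-0.6,0,0,0,-0.25],[0,-1,-0.6,0,0,0,-0.25],[0,-1,-0.6,0,0,0,-0.25],[0,-1,-0.6,0,0,0,-0.25],[0,-1,-0.6,0,0,0,-0.25],[0,-1,-0.5,0,0,0,-0.25],[0,-1,-0.5,0,0,0,-0.25]]])

```text
clock: 27.0
position: [0.5848, 0.2951, 0.1534]
eef_rot: [1.887, 0.577, -1.867]
wrist_force: [0.6, -0.0, 0.3]
grip_width: 0.0588
```

Request:
step_arm(moves=[[[0,-0.4,-0.2,0,0,0,-0.25],[0,0,0,0,0,0,-0.25],[0,0,0,0,0,0,-0.25],[0,0,0,0,0,0,-0.25],[0,0,0,0,0,0,-0.25],[0,0,0,0,0,0,-0.25],[0,0,0,0,0,0,-0.25],[0,0,0,0,0,0,-0.25]]])

```text
clock: 27.8
position: [0.584, 0.305, 0.1569]
eef_rot: [1.89, 0.576, -1.865]
wrist_force: [-0.1, -0.5, -0.4]
grip_width: 0.0585
```

Run:
```python
from h import *
to([0.5785,0.3055,0.066],-55)
jars()
```

```text
pos [0.584  0.305  0.1569] w 0.0585 SHIFT [ 3.63 -0.17  0.21] TURN [-0.12 -0.12 -0.09] jp [-0.08  0.6  -0.65  1.56  0.4   1.1  -1.8 ] F [-0.1 -0.5 -0.4] t 27.8
top 233 [ 0.635  -0.0361  0.0375] top z 0.038 [0.035 0.035 0.014] rgb [121.  37.  29.]
top 240 [0.6096 0.0319 0.0378] top z 0.038 [0.037 0.035 0.015] rgb [41. 69. 38.]
top 287 [0.5797 0.3042 0.0899] top z 0.092 [0.035 0.038 0.013] rgb [51. 31. 25.]
top 235 [ 0.5739 -0.04    0.0371] top z 0.038 [0.035 0.037 0.013] rgb [137.  88.  25.]
top 234 [ 0.5154 -0.0471  0.0367] top z 0.038 [0.035 0.037 0.013] rgb [50. 63. 93.]
side 160 [ 0.6329 -0.0358  0.0362] top z 0.036 [0.038 0.042 0.012] rgb [175.  57.  45.]
side 165 [ 0.5718 -0.0373  0.0365] top z 0.037 [0.036 0.04  0.013] rgb [202. 135.  53.]
side 173 [ 0.5145 -0.0445  0.0361] top z 0.037 [0.037 0.04  0.012] rgb [ 82. 101. 141.]
side 184 [0.6077 0.0348 0.0367] top z 0.037 [0.038 0.041 0.013] rgb [ 65. 107.  62.]
side 241 [0.5774 0.3058 0.0896] top z 0.091 [0.036 0.039 0.012] rgb [96. 74. 65.]
```

Request:
step_arm(moves=[[[0.6,-0.1,0.2,0,-0.1,-0.1,-0.25],[0.9,0,0,0,0,0,-0.25],[0.9,0,0,0,0,0,-0.25],[0.8,0,0,0,0,0,-0.25],[0.3,0,0,0,0,0,-0.25],[0,0,0,0,0,0,0.5],[0,0,0,0,0,0,0.5],[0,0,0,0,0,0,0.5]]])

```text
clock: 28.7
position: [0.5762, 0.3044, 0.0632]
eef_rot: [1.877, 0.586, -1.882]
wrist_force: [0.8, -0.5, 0.6]
grip_width: 0.038
```

Run:
```python
from h import *
to([0.530,0.025,0.02],-55)
```

```text
pos [0.5762 0.3044 0.0632] w 0.0380 SHIFT [1.71 8.18 7.84] TURN [-0.11  0.02  0.04] jp [-0.11  0.7  -0.61  1.63  0.46  0.96 -1.84] F [ 0.8 -0.5  0.6] t 28.7
```

Request:
step_arm(moves=[[[-0.8,0,0,0,0,0,0.5],[-1,0,0,0,0,0,0.5],[-1,0.4,0.4,0,0,0,0.5],[0,1,1,0,0,0,0.5],[0,1,1,0,0,0,0.5],[0,1,1,0,0,0,0.5],[0,1,1,0,0,0,0.5],[0,1,1,0,0,0,0.5]]])

```text
clock: 29.5
position: [0.5419, 0.1172, 0.1418]
eef_rot: [1.883, 0.594, -1.868]
wrist_force: [0.6, 2.3, -1.0]
grip_width: 0.0376
```

Request:
step_arm(moves=[[[0,1,1,0,0,0,0.5],[0,1,1,0,0,0,0.5],[0,0.4,0.4,0,0,0,0.5],[0,0,0,0,0,0,0.5],[0,0,0,0,0,0,0.5],[0,0,0,0,0,0,0.5],[0,0,0,0,0,0,0.5],[0,0,0,0,0,0,0.5]]])

```text
clock: 30.3
position: [0.5276, 0.0283, 0.1459]
eef_rot: [1.89, 0.586, -1.861]
wrist_force: [-0.2, 0.5, -0.5]
grip_width: 0.0375
```

Run:
```python
from h import *
to([0.530,0.025,0.012],-55)
```

```text
pos [0.5276 0.0283 0.1459] w 0.0375 SHIFT [5.36 0.14 0.07] TURN [-0.06 -0.16 -0.05] jp [ 0.44  0.38 -0.67  1.91  0.29  0.94 -1.33] F [-0.2  0.5 -0.5] t 30.3
```

Request:
step_arm(moves=[[[0.6,0.1,0.05,0,-0.16,-0.05,0.5],[0.9,0,0,0,0,0,0.5],[0.9,0,0,0,0,0,0.5],[0.9,0,0,0,0,0,0.5],[0.8,0,0,0,0,0,0.5],[0.6,0,0,0,0,0,0.5],[0.2,0,0,0,0,0,0.5],[0,0,0,0,0,0,0.5]]])

```text
clock: 31.1
position: [0.5273, 0.0277, 0.0132]
eef_rot: [1.867, 0.591, -1.88]
wrist_force: [-0.4, 0.1, 0.1]
grip_width: 0.0376
```

Run:
```python
from h import *
to([0.530,0.025,0.012],-55)
```

```text
pos [0.5273 0.0277 0.0132] w 0.0376 SHIFT [ 0.05  0.15 -0.03] TURN [-0.01  0.07  0.04] jp [ 0.34  0.59 -0.56  1.97  0.46  0.72 -1.46] F [-0.4  0.1  0.1] t 31.1
```

Request:
step_arm(moves=[[[0.05,0,0,0,0,0,-0.2],[0,0,0,0,0,0,-0.2],[0,0,0,0,0,0,-0.2],[-0.5,0,0,0,0,0,-0.25],[-1,0,0,0,0,0,-0.25],[-1,0,0,1,0,0,-0.4],[-1,0.2,0.2,1,0,0,-1],[-1,0.5,0.2,1,0,0,-1]]])

```text
clock: 31.9
position: [0.5268, 0.0093, 0.1326]
eef_rot: [2.029, 0.356, -2.04]
wrist_force: [-0.0, -0.4, -0.3]
grip_width: 0.0781
```

Request:
step_arm(moves=[[[-1,0.7,0.2,1,0,0,-1],[-0.8,0.8,0.2,1,0,0,-1],[0,1,0.3,1,0,0,-1],[0,1,0.4,0.8,0,0,-1],[0,1,0.4,0,0,0,-1],[0,1,0.4,0,0,0,-1],[0,1,0.4,0,0,0,-1],[0,0.6,0.2,0,0,0,-1]]])

```text
clock: 32.7
position: [0.48, -0.1783, 0.1892]
eef_rot: [-2.225, 0.009, 2.211]
wrist_force: [0.2, 0.1, -0.1]
grip_width: 0.0938
```

Run:
```python
from h import *
to([0.435,-0.243,0.17],-90)
jars()
c=viewer.camera("side");save(c,"side4.png")
c=viewer.camera("top");save(c,"top4.png")
```

```text
pos [ 0.48   -0.1783  0.1892] w 0.0938 SHIFT [0.76 2.6  1.78] TURN [-0.08 -0.07 -0.01] jp [ 0.7   0.26 -0.47  1.9   0.14  1.01 -1.41] F [ 0.2  0.1 -0.1] t 32.7
top 232 [ 0.6349 -0.0359  0.0376] top z 0.038 [0.035 0.035 0.012] rgb [132.  41.  32.]
top 241 [0.6094 0.032  0.0365] top z 0.038 [0.037 0.035 0.012] rgb [45. 75. 42.]
top 236 [ 0.5738 -0.0401  0.0371] top z 0.038 [0.035 0.037 0.012] rgb [148.  96.  27.]
top 239 [0.5302 0.0297 0.0365] top z 0.038 [0.035 0.036 0.013] rgb [66. 39. 29.]
top 233 [ 0.5154 -0.0471  0.0365] top z 0.038 [0.035 0.037 0.012] rgb [ 53.  68. 101.]
side 159 [ 0.6327 -0.0349  0.0377] top z 0.037 [0.036 0.04  0.014] rgb [156.  62.  51.]
side 163 [ 0.5716 -0.0392  0.0364] top z 0.037 [0.036 0.041 0.012] rgb [178. 120.  51.]
side 168 [ 0.5141 -0.0438  0.036 ] top z 0.037 [0.037 0.039 0.012] rgb [ 72.  89. 124.]
side 184 [0.6063 0.0342 0.036 ] top z 0.037 [0.036 0.039 0.012] rgb [64. 98. 60.]
side 184 [0.5276 0.0314 0.0363] top z 0.037 [0.036 0.039 0.012] rgb [84. 58. 45.]
```

View pics/side4.png

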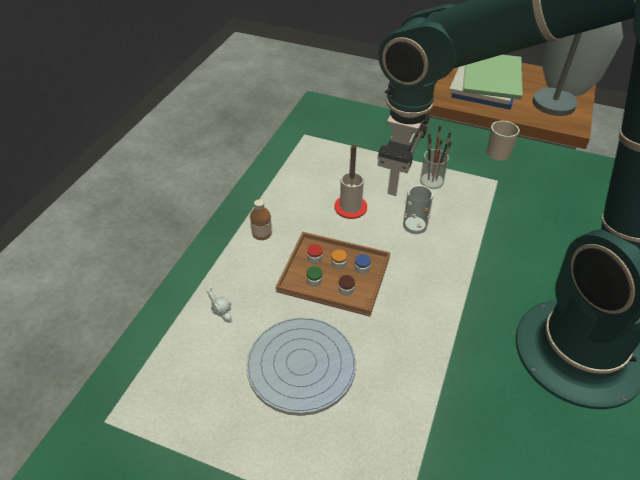

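View pics/top4.png

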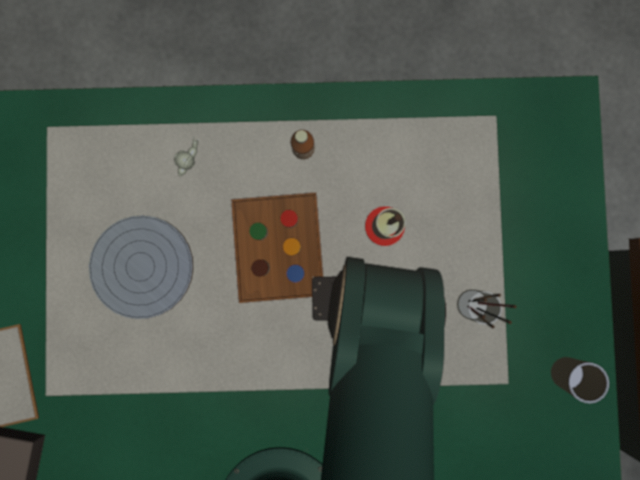

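Run:
```python
from h import *
for n in("top","side"):
    c=viewer.camera(n); P=cloud(c); Z=P[...,2]
    m=(c["depth"]>0)&(P[...,1]>.13)&(P[...,1]<.43)&(P[...,0]>.4)&(P[...,0]<.68)&(Z>.055)&(Z<.067)
    q=P[m]; o,r=cv2.minEnclosingCircle(q[:,:2].astype(np.float32)); print(n,"wheel",o,r,q.mean(0).round(4),np.median(q[:,2]))
    m=(c["depth"]>0)&(abs(P[...,1]+.243)<.06)&(abs(P[...,0]-.435)<.06)&(Z>.02)&(Z<.125)
    q=P[m]
    if len(q)>50:
        print(n,"vase",len(q),((q.min(0)+q.max(0))/2).round(4),np.ptp(q,axis=0).round(3))
        t=q[q[:,2]>.108]; print(" rim",len(t),cv2.minEnclosingCircle(t[:,:2].astype(np.float32)) if len(t) else None)
to([0.435,-0.243,0.17],-90)
```

```text
top wheel (0.5390159487724304, 0.2792634069919586) 0.1107715591788292 [0.5382 0.2783 0.0601] 0.060044652417996836
side wheel (0.5373386144638062, 0.2802961766719818) 0.11110025644302368 [0.5346 0.2861 0.0593] 0.05922061816885982
side vase 1025 [ 0.4323 -0.2407  0.0698] [0.068 0.072 0.1  ]
 rim 169 ((0.43329140543937683, -0.24157294631004333), 0.03475935757160187)
pos [ 0.4816 -0.1751  0.1891] w 0.0940 SHIFT [0.75 2.72 1.86] TURN [-0.04 -0.08 -0.  ] jp [ 0.7   0.26 -0.47  1.9   0.14  1.   -1.41] F [-1.1 -0.1 -0.5] t 33.0
```

Request:
step_arm(moves=[[[0,0.8,0.6,0,-0.08,0,-1],[0,1,0.7,0,0,0,-1],[0,0.7,0.5,0,0,0,-1],[0,0,0,0,0,0,-1],[0,0,0,0,0,0,-1],[0,0,0,0,0,0,-1],[0,0,0,0,0,0,-1],[0,0,0,0,0,0,-1]]])

```text
clock: 33.8
position: [0.4389, -0.2318, 0.1891]
eef_rot: [2.219, 0.012, -2.217]
wrist_force: [0.0, 0.2, 1.0]
grip_width: 0.0941
```

Run:
```python
from h import *
to([0.435,-0.2415,0.06],-90)
c=viewer.camera("side");save(c,"side5.png",(330,110,490,250),5)
```

```text
pos [ 0.4389 -0.2318  0.1891] w 0.0941 SHIFT [5.16 0.4  0.16] TURN [ 0.1  -0.01  0.02] jp [ 0.81  0.23 -0.44  1.93  0.11  1.   -1.24] F [0.  0.2 1. ] t 33.8
```

View pics/side5.png

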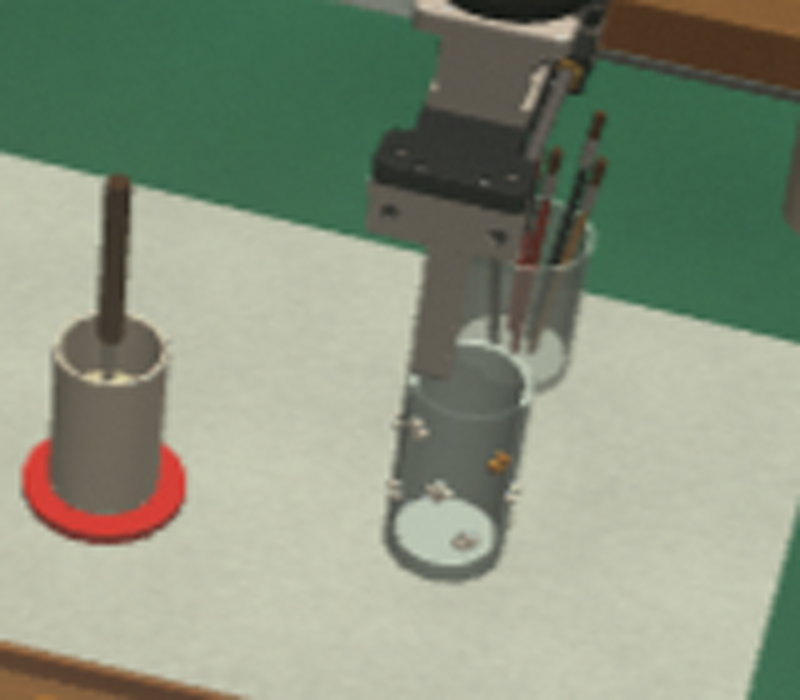

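Request:
step_arm(moves=[[[0.2,0.4,0.15,0.1,0,0,-1],[0.6,0,0,0,0,0,-1],[0.8,0,0,0,0,0,-1],[0.8,0,0,0,0,0,-1],[0.8,0,0,0,0,0,-1],[0.8,0,0,0,0,0,-1],[0.5,0,0,0,0,0,-1],[0,0,0,0,0,0,-1]]])

```text
clock: 34.65
position: [0.434, -0.2459, 0.0708]
eef_rot: [-2.22, 0.004, 2.217]
wrist_force: [-0.5, 0.8, 0.8]
grip_width: 0.0939
```

Run:
```python
from h import *
to([0.435,-0.2415,0.06],-90)
```

```text
pos [ 0.434  -0.2459  0.0708] w 0.0939 SHIFT [ 0.43 -0.18 -0.04] TURN [-0.05 -0.01  0.01] jp [ 0.78  0.4  -0.39  2.03  0.22  0.75 -1.31] F [-0.5  0.8  0.8] t 34.6
```

Request:
step_arm(moves=[[[0.3,-0.15,-0.04,0,0,0,-1],[0,0,0,0,0,0,0.2],[0,0,0,0,0,0,0.2],[0,0,0,0,0,0,0.2],[0,0,0,0,0,0,0.2],[0,0,0,0,0,0,0.2],[0,0,0,0,0,0,0.2],[0,0,0,0,0,0,0.2]]], force=30)

```text
clock: 35.45
position: [0.4365, -0.2434, 0.0655]
eef_rot: [-2.225, 0.008, 2.214]
wrist_force: [-0.2, 0.9, -0.1]
grip_width: 0.0411
```

Run:
```python
from h import *
to([0.435,-0.2415,0.06],-90)
```

```text
pos [ 0.4365 -0.2434  0.0655] w 0.0411 SHIFT [ 0.22 -0.08  0.06] TURN [-0.06 -0.05 -0.02] jp [ 0.77  0.41 -0.38  2.03  0.23  0.73 -1.33] F [-0.2  0.9 -0.1] t 35.5
```

Run:
```python
from h import *
to([0.435,-0.2415,0.06],-90)
c=viewer.camera("side");save(c,"side6.png",(280,110,490,290),3.8)
c=viewer.camera("top");save(c,"top6.png",(280,180,540,375),3)
```

```text
pos [ 0.4365 -0.2434  0.0655] w 0.0411 SHIFT [ 0.22 -0.08  0.06] TURN [-0.06 -0.05 -0.02] jp [ 0.77  0.41 -0.38  2.03  0.23  0.73 -1.33] F [-0.2  0.9 -0.1] t 35.5
```

View pics/side6.png

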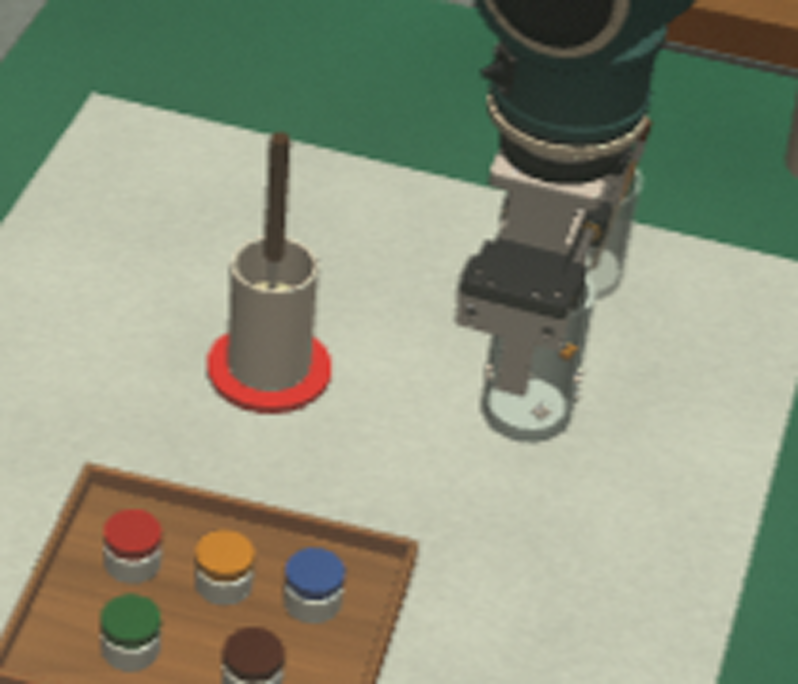

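View pics/top6.png

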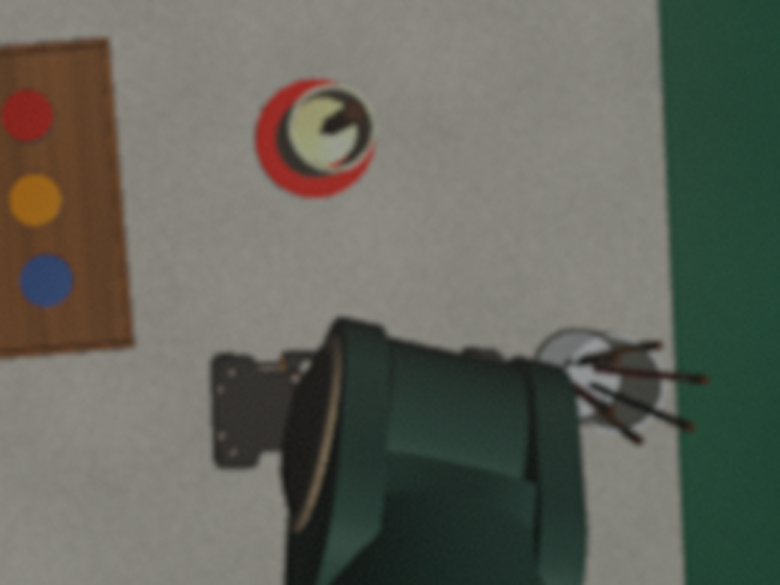

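Run:
```python
from h import *
c=viewer.camera("side")
s=ctrl.get_state(); p=s["position"]
f=lambda q:tuple(np.round(proj(c,q),0))
print("tcp",f(p),"fingers tips",f(p+[0,.02,0]),f(p-[0,.02,0]), "w",s["grip_width"])
P=cloud(c);Z=P[...,2]
m=(c["depth"]>0)&(abs(P[...,1]+.243)<.09)&(abs(P[...,0]-.435)<.09)&(Z>.004)&(Z<.125)
for a,b in((.004,.02),(.02,.04),(.04,.06),(.06,.08),(.08,.1),(.1,.12)):
    q=P[m&(Z>=a)&(Z<b)]
    if len(q): print(a,len(q),q.min(0).round(3),q.max(0).round(3))
save(c,"side7.png",(380,150,460,240),8)
dd=c["depth"][150:240,380:460].copy(); im=np.uint8(np.clip((dd-1.1)/.35,0,1)*255); cv2.imwrite("pics/side7d.png",cv2.resize(cv2.applyColorMap(im,cv2.COLORMAP_JET),None,fx=7,fy=7,interpolation=0))
```

```text
tcp (np.float64(416.0), np.float64(206.0)) fingers tips (np.float64(414.0), np.float64(211.0)) (np.float64(418.0), np.float64(202.0)) w 0.03787942198333649
0.004 188 [ 0.346 -0.331  0.004] [ 0.524 -0.154  0.02 ]
0.02 131 [ 0.4   -0.283  0.02 ] [ 0.462 -0.237  0.04 ]
0.04 112 [ 0.398 -0.273  0.04 ] [ 0.464 -0.239  0.06 ]
0.06 106 [ 0.4   -0.28   0.061] [ 0.461 -0.207  0.08 ]
0.08 106 [ 0.4   -0.296  0.08 ] [ 0.453 -0.206  0.1  ]
0.1 90 [ 0.4   -0.294  0.1  ] [ 0.445 -0.207  0.12 ]
```

View pics/side7.png

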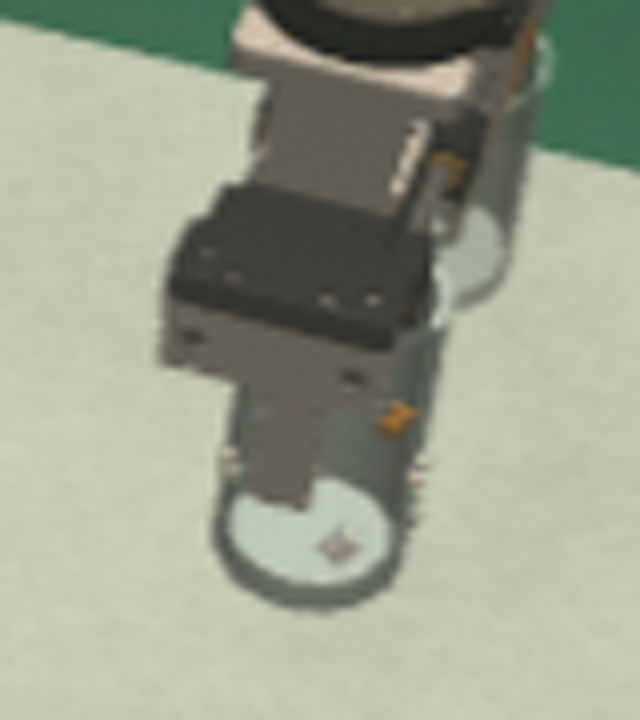

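View pics/side7d.png

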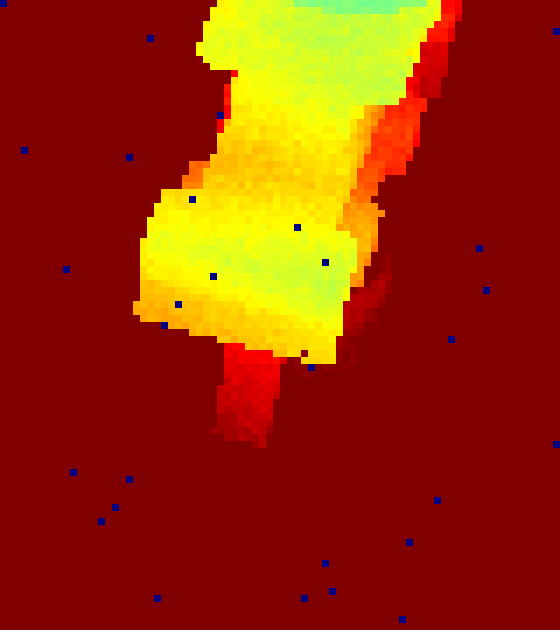

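Run:
```python
from h import *
c=viewer.camera("side")
P1=cloud(c)
P0=np.load("sideP.npy")
for P in(P0,P1):
    Z=P[...,2]
    m=(abs(P[...,1]+.243)<.09)&(abs(P[...,0]-.435)<.09)
    for a,b in((.004,.02),(.02,.04),(.04,.06),(.06,.08),(.08,.1),(.1,.12)):
        q=P[m&(Z>=a)&(Z<b)]
        if len(q): print(a,len(q),q.min(0).round(3),q.max(0).round(3))
    print(P[205:235:3,419].round(3))
print(ray(c,419,217,.008),ray(c,419,219,0.0))
```

```text
0.004 185 [ 0.345 -0.332  0.004] [ 0.524 -0.154  0.02 ]
0.02 135 [ 0.401 -0.256  0.02 ] [ 0.464 -0.208  0.04 ]
0.04 144 [ 0.399 -0.245  0.04 ] [ 0.464 -0.207  0.06 ]
0.06 195 [ 0.401 -0.275  0.06 ] [ 0.466 -0.205  0.08 ]
0.08 260 [ 0.401 -0.274  0.08 ] [ 0.466 -0.207  0.1  ]
0.1 292 [ 0.401 -0.277  0.1  ] [ 0.465 -0.205  0.119]
[[ 0.425 -0.207  0.106]
 [ 0.424 -0.211  0.093]
 [ 0.422 -0.209  0.085]
 [ 0.422 -0.215  0.069]
 [ 0.42  -0.212  0.062]
 [ 0.419 -0.212  0.052]
 [ 0.419 -0.219  0.035]
 [ 0.416 -0.213  0.03 ]
 [ 0.416 -0.218  0.015]
 [ 0.414 -0.215  0.007]]
0.004 186 [ 0.347 -0.331  0.004] [ 0.523 -0.153  0.02 ]
0.02 135 [ 0.4   -0.277  0.02 ] [ 0.462 -0.237  0.04 ]
0.04 108 [ 0.398 -0.271  0.04 ] [ 0.464 -0.238  0.06 ]
0.06 109 [ 0.4   -0.279  0.06 ] [ 0.46  -0.207  0.08 ]
0.08 108 [ 0.4   -0.295  0.08 ] [ 0.453 -0.206  0.1  ]
0.1 90 [ 0.4   -0.292  0.1  ] [ 0.445 -0.206  0.119]
[[ 0.426 -0.218  0.096]
 [ 0.428 -0.237  0.068]
 [ 0.426 -0.238  0.058]
 [ 0.426 -0.245  0.041]
 [ 0.424 -0.242  0.034]
 [ 0.424 -0.247  0.018]
 [ 0.422 -0.242  0.012]
 [ 0.421 -0.245 -0.   ]
 [ 0.418 -0.237 -0.004]
 [ 0.415 -0.226 -0.003]]
[ 0.42799291 -0.26890423  0.008     ] [ 0.42720645 -0.26987748  0.        ]
```

Request:
step_arm(moves=[[[-0.5,0,0,0,0,0,0.2],[-0.9,0,0,0,0,0,0.2],[-1,0,0,0,0,0,0.2],[-1,0,0,0,0,0,0.2],[-1,0,0,0,0,0,-0.5],[-0.5,0,0,0,0,0,-1],[0,0,0,0,0,0,-1],[0,0,0,0,0,0,-1]]])

```text
clock: 36.45
position: [0.4358, -0.2421, 0.1977]
eef_rot: [-2.227, 0.006, 2.214]
wrist_force: [0.3, 0.2, -0.1]
grip_width: 0.0661
```

Run:
```python
from h import *
for k in range(2):
    c=viewer.camera("side"); P=cloud(c); Z=P[...,2]
    m=(abs(P[...,1]+.26)<.09)&(abs(P[...,0]-.435)<.09)
    for a,b in((.02,.05),(.05,.08),(.08,.105),(.105,.12)):
        q=P[m&(Z>=a)&(Z<b)]
        print(a,len(q),q.min(0).round(3),q.max(0).round(3))
to([0.432,-0.269,0.062],-90)
save(c,"side8.png",(330,110,490,250),5)
```

```text
0.02 208 [ 0.398 -0.279  0.02 ] [ 0.462 -0.237  0.05 ]
0.05 264 [ 0.399 -0.306  0.05 ] [ 0.466 -0.238  0.08 ]
0.08 323 [ 0.4   -0.305  0.08 ] [ 0.463 -0.237  0.105]
0.105 207 [ 0.401 -0.306  0.105] [ 0.463 -0.238  0.118]
0.02 211 [ 0.399 -0.282  0.02 ] [ 0.463 -0.238  0.05 ]
0.05 262 [ 0.399 -0.304  0.05 ] [ 0.467 -0.237  0.08 ]
0.08 333 [ 0.4   -0.308  0.08 ] [ 0.465 -0.238  0.105]
0.105 195 [ 0.4   -0.306  0.105] [ 0.463 -0.238  0.118]
pos [ 0.4356 -0.242   0.1972] w 0.0740 SHIFT [5.41 1.07 0.17] TURN [-0.04 -0.06 -0.01] jp [ 0.83  0.22 -0.43  1.92  0.11  1.01 -1.23] F [ 1.1 -0.1  0.3] t 36.5
```

View pics/side8.png

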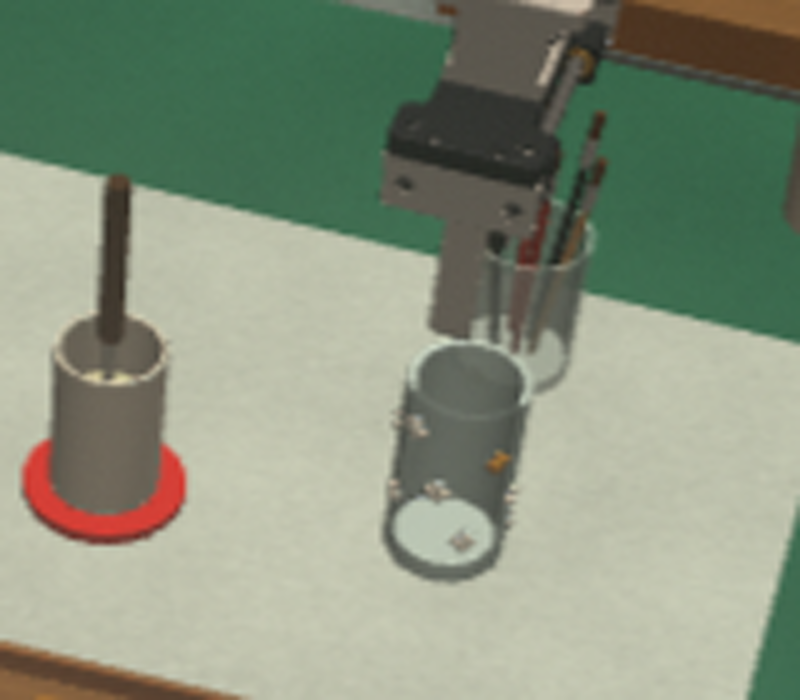

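Request:
step_arm(moves=[[[0,0.7,0.1,0,-0.06,0,-1],[0,0.5,0,0,0,0,-1],[0,0,0,0,0,0,-1],[0,0,0,0,0,0,-1],[0,0,0,0,0,0,-1],[0,0,0,0,0,0,-1],[0,0,0,0,0,0,-1],[0,0,0,0,0,0,-1]]])

```text
clock: 37.35
position: [0.4319, -0.2732, 0.1945]
eef_rot: [-2.214, 0.001, 2.223]
wrist_force: [0.2, 0.1, -0.0]
grip_width: 0.094
```

Run:
```python
from h import *
to([0.4335,-0.271,0.062],-90)
c=viewer.camera("side"); P=cloud(c); Z=P[...,2]
m=(abs(P[...,1]+.26)<.09)&(abs(P[...,0]-.435)<.09)&(Z>.09)&(Z<.118)
q=P[m];print(q.min(0).round(3),q.max(0).round(3))
```

```text
pos [ 0.4319 -0.2732  0.1945] w 0.0940 SHIFT [ 5.3  -0.08 -0.09] TURN [-0.04  0.05  0.03] jp [ 0.86  0.25 -0.41  1.89  0.12  1.03 -1.18] F [ 0.2  0.1 -0. ] t 37.4
[ 0.4   -0.307  0.09 ] [ 0.463 -0.238  0.117]
```

Request:
step_arm(moves=[[[0.5,-0.05,-0.05,0,0,0,-1],[0.8,0,0,0,0,0,-1],[0.9,0,0,0,0,0,-1],[0.9,0,0,0,0,0,-1],[0.9,0,0,0,0,0,-1],[0.7,0,0,0,0,0,-1],[0.4,0,0,0,0,0,-1],[0,0,0,0,0,0,-1]]])

```text
clock: 38.2
position: [0.4325, -0.2695, 0.0578]
eef_rot: [-2.215, -0.002, 2.223]
wrist_force: [0.2, 0.4, -0.2]
grip_width: 0.0946
```

Run:
```python
from h import *
to([0.4335,-0.271,0.062],-90)
```

```text
pos [ 0.4325 -0.2695  0.0578] w 0.0946 SHIFT [-0.17  0.06 -0.04] TURN [-0.02  0.04  0.04] jp [ 0.8   0.44 -0.37  2.    0.23  0.74 -1.28] F [ 0.2  0.4 -0.2] t 38.2
```

Request:
step_arm(moves=[[[0,0,0,0,0,0,0.1],[0,0,0,0,0,0,0.1],[0,0,0,0,0,0,0.1],[0,0,0,0,0,0,0.1],[0,0,0,0,0,0,0.1],[0,0,0,0,0,0,0.1],[0,0,0,0,0,0,0.1],[0,0,0,0,0,0,0.1]]])

```text
clock: 39.0
position: [0.4334, -0.2701, 0.0601]
eef_rot: [-2.219, 0.001, 2.221]
wrist_force: [0.8, 0.3, -3.8]
grip_width: 0.0635
```

Run:
```python
from h import *
to([0.535,0.2795,0.14],-90)
```

```text
pos [ 0.4334 -0.2701  0.0601] w 0.0635 SHIFT [ -3.17 -22.    -4.02] TURN [-0.02  0.01  0.01] jp [ 0.8   0.44 -0.37  2.    0.23  0.74 -1.28] F [ 0.8  0.3 -3.8] t 39.0
```

Request:
step_arm(moves=[[[-0.5,0,0,0,0,0,0.1],[-0.8,0,0,0,0,0,0.1],[-1,0,0,0,0,0,0.1],[-1,-0.3,0,0,0,0,0.1],[-0.7,-0.7,-0.1,0,0,0,0.1],[0,-1,-0.2,0,0,0,0.1],[0,-1,-0.2,0,0,0,0.1],[0,-1,-0.2,0,0,0,0.1]]])

```text
clock: 39.8
position: [0.4511, -0.1694, 0.1703]
eef_rot: [-2.219, 0.007, 2.217]
wrist_force: [0.7, -0.1, -3.4]
grip_width: 0.0635
```

Request:
step_arm(moves=[[[0,-1,-0.2,0,0,0,0.1],[0,-1,-0.2,0,0,0,0.1],[0,-1,-0.2,0,0,0,0.1],[0,-1,-0.2,0,0,0,0.1],[0,-1,-0.2,0,0,0,0.1],[0,-1,-0.2,0,0,0,0.1],[0,-1,-0.2,0,0,0,0.1],[0,-1,-0.2,0,0,0,0.1]]])

```text
clock: 40.6
position: [0.4928, 0.0395, 0.1778]
eef_rot: [-2.226, 0.009, 2.214]
wrist_force: [0.1, 0.3, -2.9]
grip_width: 0.0634
```

Run:
```python
from h import *
to([0.538,0.2795,0.121],-90)
```

```text
pos [0.4928 0.0395 0.1778] w 0.0634 SHIFT [ 2.26 -9.62 -1.74] TURN [-0.06 -0.06 -0.03] jp [ 0.38  0.26 -0.6   1.95  0.18  0.98 -1.88] F [ 0.1  0.3 -2.9] t 40.6
```

Request:
step_arm(moves=[[[0,-1,-0.2,0,0,0,0.1],[0,-1,-0.2,0,0,0,0.1],[0,-1,-0.2,0,0,0,0.1],[0,-1,-0.2,0,0,0,0.1],[0,-1,-0.2,0,0,0,0.1],[0,-1,-0.2,0,0,0,0.1],[0,-1,-0.2,0,0,0,0.1],[0,-1,-0.2,0,0,0,0.1]]])

```text
clock: 41.4
position: [0.534, 0.2477, 0.1847]
eef_rot: [-2.231, 0.01, 2.212]
wrist_force: [0.6, 0.3, -1.8]
grip_width: 0.0629
```

Request:
step_arm(moves=[[[0,-0.9,-0.1,0,0,0,0.1],[0,-0.4,0,0,0,0,0.1],[0,0,0,0,0,0,0.1],[0,0,0,0,0,0,0.1],[0,0,0,0,0,0,0.1],[0,0,0,0,0,0,0.1],[0,0,0,0,0,0,0.1],[0,0,0,0,0,0,0.1]]])

```text
clock: 42.2
position: [0.5365, 0.28, 0.1873]
eef_rot: [2.232, -0.012, -2.211]
wrist_force: [-0.2, -0.4, -2.9]
grip_width: 0.0628
```

Run:
```python
from h import *
to([0.538,0.2795,0.121],-90)
```

```text
pos [0.5365 0.28   0.1873] w 0.0628 SHIFT [ 2.65  0.01 -0.04] TURN [-0.06 -0.11 -0.06] jp [-0.05  0.47 -0.64  1.67  0.32  1.1  -2.37] F [-0.2 -0.4 -2.9] t 42.2
```

Request:
step_arm(moves=[[[0.4,0,0,0,-0.1,-0.06,0.1],[0.7,0,0,0,0,0,0.1],[0.7,0,0,0,0,0,0.1],[0.3,0,0,0,0,0,0.1],[0,0,0,0,0,0,0.1],[0,0,0,0,0,0,0.1],[0,0,0,0,0,0,0.1],[0,0,0,0,0,0,0.1]]])

```text
clock: 43.0
position: [0.5373, 0.2791, 0.1321]
eef_rot: [-2.216, 0.006, 2.218]
wrist_force: [0.2, -0.4, -3.2]
grip_width: 0.0626
```

Run:
```python
from h import *
to([0.538,0.2795,0.121],-90)
c=viewer.camera("side"); save(c,"side9.png",(200,230,400,430),3)
jars()
```

```text
pos [0.5373 0.2791 0.1321] w 0.0626 SHIFT [ 0.45 -0.02 -0.03] TURN [-0.08  0.01  0.02] jp [-0.07  0.53 -0.62  1.72  0.35  1.01 -2.39] F [ 0.2 -0.4 -3.2] t 43.0
top 233 [ 0.635  -0.036   0.0377] top z 0.038 [0.035 0.035 0.012] rgb [121.  37.  29.]
top 235 [0.6094 0.0319 0.0373] top z 0.038 [0.037 0.035 0.011] rgb [40. 69. 38.]
top 235 [ 0.5738 -0.04    0.0361] top z 0.038 [0.035 0.037 0.011] rgb [136.  88.  25.]
top 238 [0.5302 0.03   0.0367] top z 0.038 [0.035 0.037 0.013] rgb [60. 35. 26.]
top 233 [ 0.5154 -0.0463  0.0386] top z 0.038 [0.035 0.035 0.01 ] rgb [49. 63. 93.]
side 171 [ 0.5722 -0.0385  0.0363] top z 0.036 [0.037 0.04  0.012] rgb [195. 130.  50.]
side 165 [ 0.5142 -0.0452  0.0361] top z 0.037 [0.037 0.04  0.012] rgb [ 76.  98. 141.]
side 189 [0.5282 0.0318 0.0362] top z 0.036 [0.037 0.04  0.011] rgb [92. 62. 47.]
side 141 [0.5319 0.2903 0.0913] top z 0.092 [0.058 0.047 0.016] rgb [156. 164. 151.]
```

View pics/side9.png

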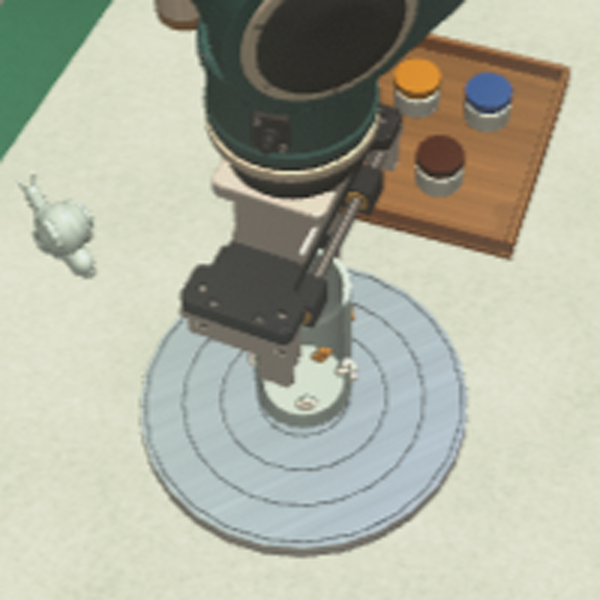

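Request:
step_arm(moves=[[[0.25,0,0,0,0,0,0.1],[0.15,0,0,0,0,0,0.1],[0,0,0,0,0,0,0.1],[0,0,0,0,0,0,0.1],[0,0,0,0,0,0,0.1],[0,0,0,0,0,0,0.1],[0,0,0,0,0,0,0.1],[0,0,0,0,0,0,0.1]]])

```text
clock: 43.95
position: [0.5373, 0.2791, 0.1214]
eef_rot: [-2.217, 0.006, 2.218]
wrist_force: [0.0, 0.4, -2.9]
grip_width: 0.0634
```

Run:
```python
from h import *
to([0.538,0.2795,0.121],-90)
```

```text
pos [0.5373 0.2791 0.1214] w 0.0634 SHIFT [ 0.02 -0.02 -0.03] TURN [-0.08  0.01  0.02] jp [-0.07  0.55 -0.61  1.72  0.36  0.99 -2.4 ] F [ 0.   0.4 -2.9] t 44.0
```

Request:
step_arm(moves=[[[0.06,0,0,0,0,0,0.1],[0,0,0,0,0,0,0.1],[0,0,0,0,0,0,-0.5],[0,0,0,0,0,0,-0.5],[0,0,0,0,0,0,-1],[0,0,0,0,0,0,-1],[0,0,0,0,0,0,-1],[0,0,0,0,0,0,-1]]])

```text
clock: 44.75
position: [0.538, 0.2796, 0.1207]
eef_rot: [-2.218, 0.005, 2.216]
wrist_force: [-0.4, 0.0, 0.4]
grip_width: 0.0935
```

Request:
step_arm(moves=[[[-0.4,0,0,0,0,0,-1],[-0.8,0,0,0,0,0,-1],[-1,0,0,0,0,0,-1],[-1,0,0,0,0,0,-1],[-1,0,0,0,0,0,-1],[-0.8,0,0,0,0,0,-1],[0,0.5,0,0,0,0,-1],[0,1,0,0,0,0,-1]]])

```text
clock: 45.55
position: [0.5361, 0.244, 0.255]
eef_rot: [-2.22, -0.004, 2.217]
wrist_force: [0.5, -0.1, 1.1]
grip_width: 0.0938
```

Request:
step_arm(moves=[[[0,1,-0.1,0,0,0,-0.5],[0,1,-0.1,0,0,0,-0.5],[0,1,-0.1,0,0,0,-0.5],[0,1,-0.1,0,0,0,-0.5],[0,1,-0.1,0,0,0,-0.5],[0,1,-0.1,0,0,0,-0.5],[0,1,-0.1,0,0,0,-0.5],[0,1,-0.1,0,0,0,-0.5]]])

```text
clock: 46.35
position: [0.5532, 0.0316, 0.2535]
eef_rot: [-2.219, -0.001, 2.219]
wrist_force: [0.7, -0.3, 0.5]
grip_width: 0.0706
```

```bash
cat >> h.py <<'E'
def vasebr():
    for n in("top","side"):
        c=viewer.camera(n); P=cloud(c); Z=P[...,2]; ok=c["depth"]>0
        q=P[ok&(abs(P[...,0]-.538)<.08)&(abs(P[...,1]-.28)<.08)&(Z>.07)&(Z<.18)]
        if len(q)>30:
            t=q[q[:,2]>.165]
            print(n,"vase",len(q),((q.min(0)+q.max(0))/2).round(4),np.ptp(q,axis=0).round(3),"zmax",q[:,2].max().round(3),"rim",len(t),((t.min(0)+t.max(0))/2).round(4) if len(t) else None)
        q=P[ok&(abs(P[...,0]-.614)<.07)&(abs(P[...,1]+.246)<.07)&(Z>.12)&(Z<.215)]
        if len(q)>5:
            print(n,"brush",len(q),((q.min(0)+q.max(0))/2).round(4),np.ptp(q,axis=0).round(3),"zmax",q[:,2].max().round(3))
            for a,b in((.12,.15),(.15,.18),(.18,.21)):
                t=q[(q[:,2]>=a)&(q[:,2]<b)]
                if len(t): print("   ",a,len(t),t.mean(0).round(4))
        q=P[ok&(abs(P[...,0]-.614)<.05)&(abs(P[...,1]+.246)<.05)&(Z>.094)&(Z<.106)]
        if len(q)>5: print(n,"tube rim",len(q),((q.min(0)+q.max(0))/2).round(4),np.ptp(q,axis=0).round(3))
E
python3 - <<'E'
from h import *
to([0.614,-0.246,0.3],-90)
vasebr(); c=viewer.camera("side"); save(c,"side10.png"); c=viewer.camera("top"); save(c,"top10.png")
E
```

```text
pos [0.5532 0.0316 0.2535] w 0.0706 SHIFT [-1.89 11.09 -2.45] TURN [-0.02 -0.    0.03] jp [ 0.38  0.3  -0.6   1.72  0.18  1.18 -1.84] F [ 0.7 -0.3  0.5] t 46.4
top vase 372 [0.5379 0.2952 0.1489] [0.06  0.031 0.059] zmax 0.178 rim 175 [0.5379 0.2952 0.1717]
top brush 97 [ 0.6159 -0.2447  0.1654] [0.013 0.013 0.09 ] zmax 0.211
    0.12 20 [ 0.613  -0.241   0.1357]
    0.15 16 [ 0.6135 -0.2404  0.1664]
    0.18 59 [ 0.6152 -0.2441  0.2026]
top tube rim 152 [ 0.6154 -0.247   0.0996] [0.058 0.059 0.011]
side vase 1730 [0.5349 0.2829 0.1248] [0.065 0.066 0.11 ] zmax 0.18 rim 381 [0.5361 0.2816 0.1723]
side tube rim 46 [ 0.5985 -0.2472  0.0992] [0.03  0.057 0.01 ]
```

View pics/side10.png

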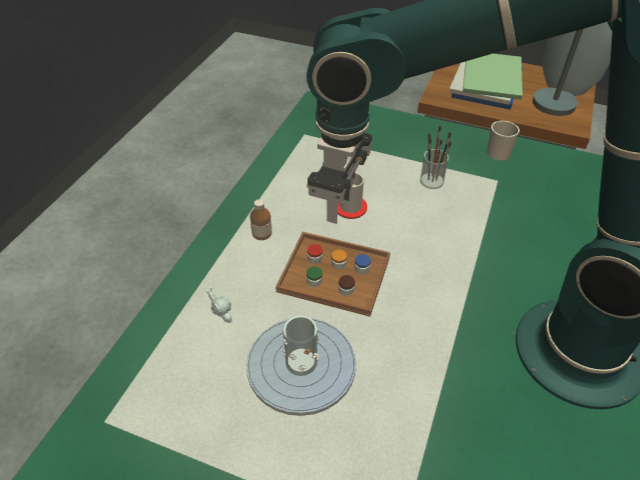

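View pics/top10.png

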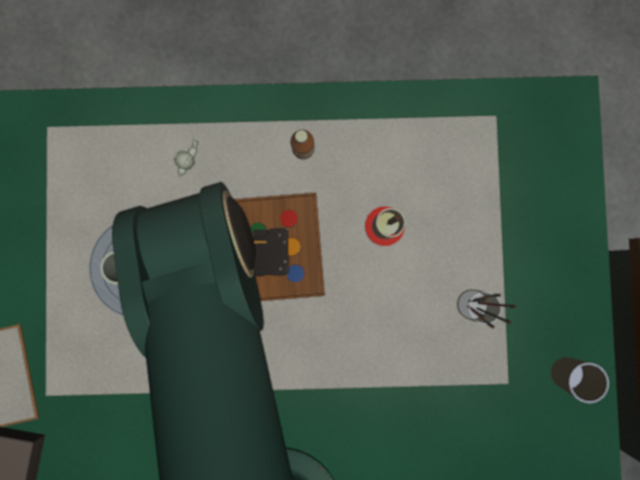

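Request:
step_arm(moves=[[[0,1,-0.25,0,0,0,-0.5],[0,1,-0.25,0,0,0,-0.5],[0,1,-0.25,0,0,0,-0.5],[0,1,-0.25,0,0,0,-0.5],[0,1,-0.25,0,0,0,-0.5],[0,1,-0.25,0,0,0,-0.5],[0,1,-0.25,0,0,0,-0.5],[0,1,-0.25,0,0,0,-0.5]]])

```text
clock: 47.35
position: [0.605, -0.1614, 0.253]
eef_rot: [2.217, 0.025, -2.216]
wrist_force: [0.2, 0.3, 0.8]
grip_width: 0.0704
```

Request:
step_arm(moves=[[[0,1,-0.1,0,0,0,-0.5],[0,1,0,0,0,0,-0.5],[0,0.4,0,0,0,0,-0.5],[0,0,0,0,0,0,-0.5],[0,0,0,0,0,0,-0.5],[0,0,0,0,0,0,-0.5],[0,0,0,0,0,0,-0.5],[0,0,0,0,0,0,-0.5]]])

```text
clock: 48.15
position: [0.6098, -0.2169, 0.252]
eef_rot: [2.215, 0.036, -2.214]
wrist_force: [-0.1, 0.7, -0.7]
grip_width: 0.0704
```

Run:
```python
from h import *
to([0.6145,-0.246,0.158],-90)
vasebr()
```

```text
pos [ 0.6098 -0.2169  0.252 ] w 0.0704 SHIFT [ 3.75  1.2  -0.16] TURN [ 0.27 -0.    0.11] jp [ 0.64  0.46 -0.48  1.48  0.21  1.25 -1.41] F [-0.1  0.7 -0.7] t 48.1
top vase 1456 [0.538  0.2777 0.1247] [0.069 0.066 0.109] zmax 0.179 rim 369 [0.5385 0.279  0.1722]
side vase 1736 [0.5346 0.2818 0.1249] [0.066 0.067 0.109] zmax 0.18 rim 381 [0.5361 0.2806 0.1724]
side brush 163 [ 0.6141 -0.2418  0.1654] [0.017 0.019 0.091] zmax 0.211
    0.12 47 [ 0.6135 -0.2409  0.1336]
    0.15 54 [ 0.6122 -0.2393  0.165 ]
    0.18 60 [ 0.613  -0.2399  0.1958]
side tube rim 106 [ 0.6134 -0.2449  0.1   ] [0.06  0.065 0.012]
```

Request:
step_arm(moves=[[[0,0.8,-0.1,0.27,0,0.1,-0.5],[0,0.5,0,0,0,0,-0.5],[0,0,0,0,0,0,-0.5],[0.5,0,0,0,0,0,-0.5],[0.8,0,0,0,0,0,-0.5],[0.8,0,0,0,0,0,-0.5],[0.7,0,0,0,0,0,-0.5],[0.3,0,0,0,0,0,-0.5]]])

```text
clock: 49.05
position: [0.6125, -0.2517, 0.1691]
eef_rot: [-2.221, 0.002, 2.219]
wrist_force: [-0.4, 0.4, 0.3]
grip_width: 0.0705
```

Run:
```python
from h import *
to([0.614,-0.246,0.158],-90)
```

```text
pos [ 0.6125 -0.2517  0.1691] w 0.0705 SHIFT [ 0.45 -0.23 -0.06] TURN [-0.03 -0.01  0.01] jp [ 0.66  0.56 -0.45  1.54  0.26  1.11 -1.42] F [-0.4  0.4  0.3] t 49.0
```

Request:
step_arm(moves=[[[0.4,-0.2,-0.05,0,0,0,-0.5],[0,0,0,0,0,0,0],[0,0,0,0,0,0,0.9],[0,0,0,0,0,0,0.9],[0,0,0,0,0,0,0.9],[0,0,0,0,0,0,0.9],[0,0,0,0,0,0,0.9],[0,0,0,0,0,0,0.9]]], force=30)

```text
clock: 49.85
position: [0.6146, -0.2458, 0.1596]
eef_rot: [-2.223, 0.002, 2.218]
wrist_force: [0.1, 0.6, -0.4]
grip_width: 0.018
```

Run:
```python
from h import *
to([0.614,-0.246,0.36],-90)
```

```text
pos [ 0.6146 -0.2458  0.1596] w 0.0180 SHIFT [-8.01  0.01  0.  ] TURN [-0.02 -0.03  0.  ] jp [ 0.65  0.56 -0.45  1.55  0.26  1.09 -1.43] F [ 0.1  0.6 -0.4] t 49.9
```

Request:
step_arm(moves=[[[0,0,0,0,0,0,0.9],[0,0,0,0,0,0,0.9],[0,0,0,0,0,0,0.9],[-0.4,0,0,0,0,0,0.9],[-0.8,0,0,0,0,0,0.9],[-1,0,0,0,0,0,0.9],[-1,0,0,0,0,0,0.9],[-1,0,0,0,0,0,0.9]]])

```text
clock: 50.65
position: [0.6127, -0.2453, 0.2673]
eef_rot: [-2.217, -0.002, 2.222]
wrist_force: [0.9, 1.1, -0.2]
grip_width: 0.0135
```

Run:
```python
from h import *
to([0.614,-0.246,0.37],-90)
```

```text
pos [ 0.6127 -0.2453  0.2673] w 0.0135 SHIFT [-4.11  0.02 -0.04] TURN [-0.01  0.03  0.03] jp [ 0.66  0.48 -0.47  1.43  0.22  1.29 -1.4 ] F [ 0.9  1.1 -0.2] t 50.6
```

Request:
step_arm(moves=[[[-1,0,0,0,0,0,0.9],[-1,0,0,0,0,0,0.9],[-1,0,0,0,0,0,0.9],[-1,0,0,0,0,0,0.9],[-0.2,-0.4,0.05,0,0,0,0.9],[0,-0.8,0.1,0,0,0,0.9],[0,-1,0.15,0,0,0,0.9],[0,-1,0.15,0,0,0,0.9]]])

```text
clock: 51.45
position: [0.6004, -0.1621, 0.3828]
eef_rot: [-2.222, 0.003, 2.216]
wrist_force: [0.2, -0.1, -0.3]
grip_width: 0.0134
```

Run:
```python
from h import *
to([0.5375,0.2795,0.37],-90)
c=viewer.camera("side"); save(c,"side11.png",(230,60,550,300),2.5)
```

```text
pos [ 0.6004 -0.1621  0.3828] w 0.0134 SHIFT [  0.52 -17.65   2.58] TURN [-0.04 -0.03  0.01] jp [ 0.59  0.35 -0.51  1.35  0.17  1.48 -1.49] F [ 0.2 -0.1 -0.3] t 51.5
```

View pics/side11.png

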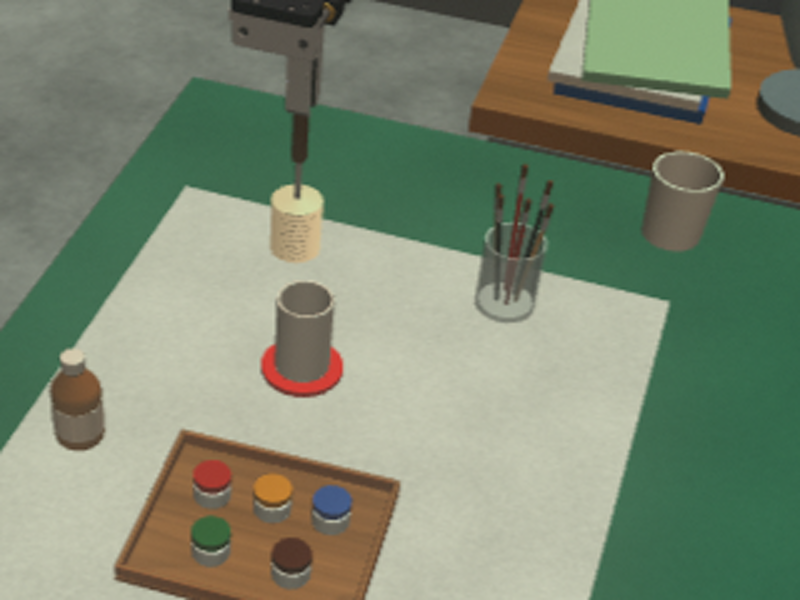

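Request:
step_arm(moves=[[[0,-1,0.15,0,0,0,0.9],[0,-1,0.15,0,0,0,0.9],[0,-1,0.15,0,0,0,0.9],[0,-1,0.15,0,0,0,0.9],[0,-1,0.15,0,0,0,0.9],[0,-1,0.15,0,0,0,0.9],[0,-1,0.15,0,0,0,0.9],[0,-1,0.15,0,0,0,0.9]]])

```text
clock: 52.3
position: [0.5607, 0.0595, 0.377]
eef_rot: [2.212, 0.01, -2.225]
wrist_force: [-0.0, -0.2, 0.2]
grip_width: 0.0136
```

Request:
step_arm(moves=[[[0,-1,0.15,0,0,0,0.9],[0,-1,0.15,0,0,0,0.9],[0,-1,0.15,0,0,0,0.9],[0,-1,0.15,0,0,0,0.9],[0,-1,0.15,0,0,0,0.9],[0,-1,0.15,0,0,0,0.9],[0,-1,0.1,0,0,0,0.9],[0,-0.8,0.1,0,0,0,0.9]]])

```text
clock: 53.1
position: [0.518, 0.2703, 0.3711]
eef_rot: [2.196, 0.017, -2.227]
wrist_force: [-0.3, -0.3, 0.4]
grip_width: 0.0136
```

Run:
```python
from h import *
to([0.5375,0.2795,0.37],-90)
```

```text
pos [0.518  0.2703 0.3711] w 0.0136 SHIFT [ 0.03 -0.35 -0.79] TURN [ 0.2   0.16 -0.02] jp [ 0.02  0.32 -0.73  1.45  0.2   1.46 -2.26] F [-0.3 -0.3  0.4] t 53.1
```

Request:
step_arm(moves=[[[0,-0.15,-0.5,0.2,0.16,0,0.9],[0,-0.05,-0.3,0,0,0,0.9],[0,0,0,0,0,0,0.9],[0,0,0,0,0,0,0.9],[0,0,0,0,0,0,0.9],[0,0,0,0,0,0,0.9],[0,0,0,0,0,0,0.9],[0,0,0,0,0,0,0.9]]])

```text
clock: 53.9
position: [0.5351, 0.2774, 0.3688]
eef_rot: [2.215, -0.0, -2.22]
wrist_force: [0.3, -0.3, -0.5]
grip_width: 0.0132
```

Run:
```python
from h import *
to([0.5375,0.2795,0.225],-90)
for n in ("side","top"):
    c=viewer.camera(n); P=cloud(c); Z=P[...,2]; ok=c["depth"]>0
    b=(abs(P[...,0]-.538)<.07)&(abs(P[...,1]-.28)<.07)&ok
    for a,e in((.15,.165),(.165,.185),(.21,.23),(.23,.25),(.25,.27),(.27,.29),(.31,.34)):
        q=P[b&(Z>a)&(Z<e)]
        if len(q)>5: print(n,a,len(q),((q.min(0)+q.max(0))/2).round(4),np.ptp(q,axis=0).round(3))
    save(c,n+"12.png",(200,200,420,420) if n=="side" else (60,150,280,370),3)
```

```text
pos [0.5351 0.2774 0.3688] w 0.0132 SHIFT [ 5.75 -0.11 -0.11] TURN [ 0.04  0.03 -0.05] jp [ 0.    0.35 -0.72  1.42  0.23  1.46 -2.28] F [ 0.3 -0.3 -0.5] t 53.9
side 0.15 241 [0.5344 0.2825 0.1575] [0.059 0.061 0.015]
side 0.165 279 [0.5361 0.2831 0.1716] [0.064 0.061 0.013]
side 0.21 102 [0.532  0.2852 0.2236] [0.041 0.035 0.013]
side 0.23 179 [0.534  0.2865 0.24  ] [0.045 0.031 0.02 ]
side 0.25 182 [0.5329 0.2873 0.26  ] [0.042 0.029 0.02 ]
side 0.27 433 [0.535  0.2786 0.2789] [0.045 0.045 0.018]
side 0.31 73 [0.5347 0.2823 0.3251] [0.014 0.01  0.03 ]
top 0.15 119 [0.5373 0.2709 0.1572] [0.061 0.053 0.014]
top 0.165 245 [0.5386 0.2727 0.1718] [0.062 0.052 0.013]
top 0.21 75 [0.5353 0.2645 0.2246] [0.044 0.021 0.011]
top 0.23 127 [0.5363 0.264  0.2399] [0.045 0.021 0.02 ]
top 0.25 147 [0.5359 0.2658 0.26  ] [0.046 0.023 0.02 ]
top 0.27 522 [0.536  0.2738 0.2798] [0.045 0.038 0.019]
```

View pics/side12.png

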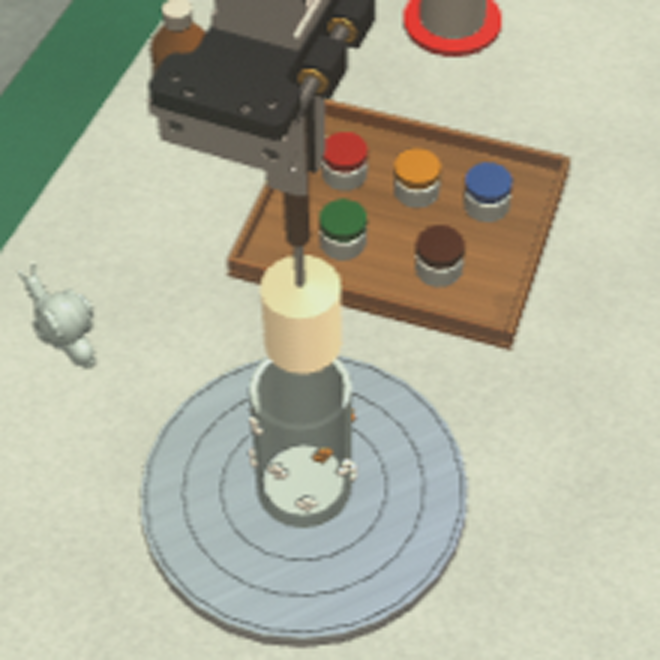

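Request:
step_arm(moves=[[[0.2,-0.1,-0.1,0,0,-0.05,0.9],[0.5,0,0,0,0,0,0.9],[0.5,0,0,0,0,0,0.9],[0,0,0,0,0,0,0.9],[0,0,0,0,0,0,0.9],[0,0,0,0,0,0,0.9],[0,0,0,0,0,0,0.9],[0,0,0,0,0,0,0.9]]])

```text
clock: 54.8
position: [0.5375, 0.2801, 0.3355]
eef_rot: [2.216, 0.005, -2.223]
wrist_force: [-0.1, 0.4, -1.1]
grip_width: 0.0135
```

Run:
```python
from h import *
to([0.5375,0.2795,0.230],-90)
```

```text
pos [0.5375 0.2801 0.3355] w 0.0135 SHIFT [ 4.22  0.03 -0.01] TURN [0.05 0.04 0.01] jp [-0.    0.37 -0.71  1.47  0.24  1.39 -2.29] F [-0.1  0.4 -1.1] t 54.8
```

Request:
step_arm(moves=[[[0.3,0,0,0.05,0.04,0,0.9],[0.5,0,0,0,0,0,0.9],[0.5,0,0,0,0,0,0.9],[0.5,0,0,0,0,0,0.9],[0.5,0,0,0,0,0,0.9],[0.3,0,0,0,0,0,0.9],[0,0,0,0,0,0,0.9],[0,0,0,0,0,0,0.9]]])

```text
clock: 55.6
position: [0.537, 0.2798, 0.2634]
eef_rot: [-2.22, 0.001, 2.222]
wrist_force: [-0.3, 0.3, -0.2]
grip_width: 0.013
```

Run:
```python
from h import *
to([0.5375,0.2795,0.230],-90)
vasebr()
```

```text
pos [0.537  0.2798 0.2634] w 0.0130 SHIFT [ 1.34  0.01 -0.02] TURN [-0.01  0.01  0.  ] jp [-0.01  0.41 -0.7   1.58  0.28  1.25 -2.32] F [-0.3  0.3 -0.2] t 55.6
top vase 1057 [0.538  0.2689 0.1246] [0.069 0.048 0.109] zmax 0.179 rim 437 [0.5385 0.2652 0.172 ]
top tube rim 158 [ 0.6153 -0.2473  0.0996] [0.058 0.06  0.011]
side vase 1674 [0.5346 0.2818 0.1239] [0.067 0.067 0.108] zmax 0.178 rim 718 [0.5363 0.2811 0.1714]
side tube rim 73 [ 0.6093 -0.2448  0.0981] [0.051 0.062 0.008]
```

Request:
step_arm(moves=[[[0.4,0,0,0,0,0,0.9],[0.5,0,0,0,0,0,0.9],[0.4,0,0,0,0,0,0.9],[0,0,0,0,0,0,0.9],[0,0,0,0,0,0,0.9],[0,0,0,0,0,0,0.9],[0,0,0,0,0,0,0.9],[0,0,0,0,0,0,0.9]]])

```text
clock: 56.5
position: [0.5374, 0.2801, 0.2292]
eef_rot: [-2.222, -0.0, 2.22]
wrist_force: [0.6, -0.5, -2.1]
grip_width: 0.0134
```

Run:
```python
from h import *
to([0.5375,0.2795,0.227],-90)
```

```text
pos [0.5374 0.2801 0.2292] w 0.0134 SHIFT [ 0.09  0.03 -0.  ] TURN [-0.01 -0.01  0.01] jp [-0.01  0.44 -0.69  1.62  0.3   1.19 -2.34] F [ 0.6 -0.5 -2.1] t 56.5
```

Request:
step_arm(moves=[[[-0.4,0,0,0,0,0,0.9],[-0.5,0,0,0,0,0,0.9],[-0.5,0,0,0,0,0,0.9],[-0.4,0,0,0,0,0,0.9],[0,0,0,0,0,0,0.9],[0,0,0,0,0,0,0.9],[0,0,0,0,0,0,0.9],[0,0,0,0,0,0,0.9]]])

```text
clock: 57.3
position: [0.5377, 0.2804, 0.28]
eef_rot: [-2.224, -0.001, 2.217]
wrist_force: [0.4, 1.0, -0.6]
grip_width: 0.0136
```

Run:
```python
from h import *
to([0.5375,0.2795,0.227],-90)
```

```text
pos [0.5377 0.2804 0.28  ] w 0.0136 SHIFT [2.12 0.04 0.01] TURN [-0.01 -0.04  0.02] jp [-0.    0.4  -0.7   1.56  0.27  1.28 -2.32] F [ 0.4  1.  -0.6] t 57.3
```

Request:
step_arm(moves=[[[0.4,0,0,0,0,0,0.9],[0.5,0,0,0,0,0,0.9],[0.5,0,0,0,0,0,0.9],[0.5,0,0,0,0,0,0.9],[0,0,0,0,0,0,0.9],[0,0,0,0,0,0,0.9],[0,0,0,0,0,0,0.9],[0,0,0,0,0,0,0.9]]])

```text
clock: 58.1
position: [0.5369, 0.2801, 0.226]
eef_rot: [-2.221, -0.0, 2.221]
wrist_force: [0.8, 0.3, -0.9]
grip_width: 0.0133
```

Run:
```python
from h import *
to([0.5375,0.2795,0.227],-90)
```

```text
pos [0.5369 0.2801 0.226 ] w 0.0133 SHIFT [-0.04  0.02 -0.02] TURN [-0.    0.    0.01] jp [-0.02  0.44 -0.69  1.62  0.3   1.18 -2.34] F [ 0.8  0.3 -0.9] t 58.1
```

Request:
step_arm(moves=[[[-0.4,0,0,0,0,0,0.9],[-0.5,0,0,0,0,0,0.9],[-0.5,0,0,0,0,0,0.9],[-0.4,0,0,0,0,0,0.9],[0,0,0,0,0,0,0.9],[0,0,0,0,0,0,0.9],[0,0,0,0,0,0,0.9],[0,0,0,0,0,0,0.9]]])

```text
clock: 58.9
position: [0.5375, 0.2805, 0.2773]
eef_rot: [-2.224, -0.002, 2.217]
wrist_force: [-0.3, -0.9, -0.4]
grip_width: 0.0138
```

Request:
step_arm(moves=[[[0.4,0,0,0,0,0,0.9],[0.5,0,0,0,0,0,0.9],[0.5,0,0,0,0,0,0.9],[0.4,0,0,0,0,0,0.9],[0,0,0,0,0,0,0.9],[0,0,0,0,0,0,0.9],[0,0,0,0,0,0,0.9],[0,0,0,0,0,0,0.9]]])

```text
clock: 59.7
position: [0.5368, 0.2801, 0.2261]
eef_rot: [-2.221, -0.001, 2.221]
wrist_force: [-0.0, -0.6, -0.5]
grip_width: 0.0137
```

Run:
```python
from h import *
to([0.5375,0.2795,0.227],-90)
c=viewer.camera("side"); save(c,"side13.png",(200,230,400,430),3)
```

```text
pos [0.5368 0.2801 0.2261] w 0.0137 SHIFT [-0.04  0.02 -0.03] TURN [-0.    0.    0.01] jp [-0.02  0.44 -0.69  1.62  0.3   1.18 -2.34] F [-0.  -0.6 -0.5] t 59.7
```

View pics/side13.png

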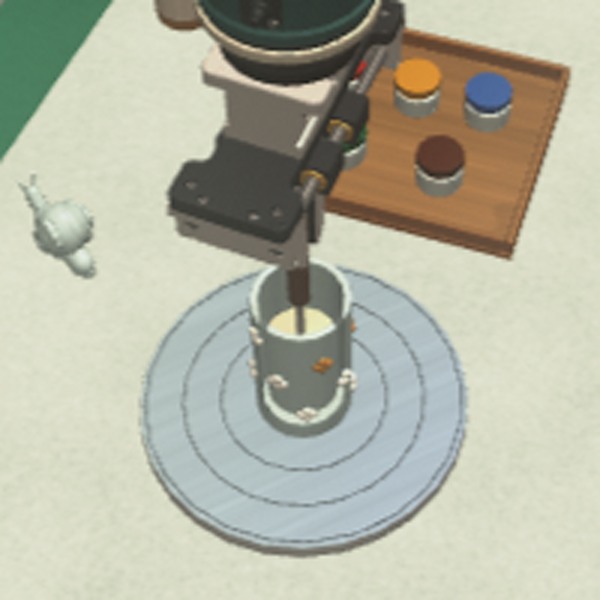

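Request:
step_arm(moves=[[[-0.4,0,0,0,0,0,0.9],[-0.5,0,0,0,0,0,0.9],[-0.5,0,0,0,0,0,0.9],[-0.5,0,0,0,0,0,0.9],[0,0,0,0,0,0,0.9],[0,0,0,0,0,0,0.9],[0,0,0,0,0,0,0.9],[-0.3,0,0,0,0,0,0.9]]])

```text
clock: 60.55
position: [0.5369, 0.2802, 0.287]
eef_rot: [-2.223, -0.001, 2.219]
wrist_force: [-0.2, -0.9, -1.1]
grip_width: 0.0135
```

Run:
```python
from h import *
to([0.5375,0.2795,0.38],-90)
```

```text
pos [0.5369 0.2802 0.287 ] w 0.0135 SHIFT [-3.72  0.02 -0.03] TURN [-0.   -0.02  0.01] jp [-0.    0.4  -0.71  1.55  0.26  1.29 -2.31] F [-0.2 -0.9 -1.1] t 60.5
```

Request:
step_arm(moves=[[[-0.5,0,0,0,0,0,0.9],[-0.6,0,0,0,0,0,0.9],[-0.6,0,0,0,0,0,0.9],[-0.6,0,0,0,0,0,0.9],[-0.6,0,0,0,0,0,0.9],[-0.6,0,0,0,0,0,0.9],[0,0,0,0,0,0,0.9],[0,0,0,0,0,0,0.9]]])

```text
clock: 61.35
position: [0.5364, 0.2804, 0.3832]
eef_rot: [-2.223, -0.003, 2.218]
wrist_force: [-0.8, 0.1, -1.1]
grip_width: 0.0132
```

Run:
```python
from h import *
to([0.6145,-0.246,0.37],-90)
vasebr()
```

```text
pos [0.5364 0.2804 0.3832] w 0.0132 SHIFT [ 0.48 21.06 -3.11] TURN [ 0.01 -0.03  0.03] jp [-0.    0.35 -0.72  1.39  0.23  1.48 -2.28] F [-0.8  0.1 -1.1] t 61.4
top vase 1196 [0.538  0.2766 0.1244] [0.069 0.063 0.108] zmax 0.179 rim 251 [0.5386 0.2727 0.172 ]
top tube rim 152 [ 0.6155 -0.2471  0.099 ] [0.058 0.059 0.009]
side vase 1659 [0.5348 0.2819 0.1239] [0.066 0.068 0.108] zmax 0.178 rim 308 [0.5363 0.2808 0.1714]
side tube rim 106 [ 0.6136 -0.2442  0.0981] [0.059 0.06  0.008]
```

Vase still centred. Back to the tube.

Request:
step_arm(moves=[[[0,0.7,-0.1,0,0,0,0.9],[0,1,-0.15,0,0,0,0.9],[0,1,-0.15,0,0,0,0.9],[0,1,-0.15,0,0,0,0.9],[0,1,-0.15,0,0,0,0.9],[0,1,-0.15,0,0,0,0.9],[0,1,-0.15,0,0,0,0.9],[0,1,-0.15,0,0,0,0.9]]])

```text
clock: 62.25
position: [0.5634, 0.0837, 0.3763]
eef_rot: [2.211, 0.01, -2.226]
wrist_force: [-0.2, -0.4, -0.4]
grip_width: 0.0134
```

Request:
step_arm(moves=[[[0,1,-0.15,0,0,0,0.9],[0,1,-0.15,0,0,0,0.9],[0,1,-0.15,0,0,0,0.9],[0,1,-0.15,0,0,0,0.9],[0,1,-0.15,0,0,0,0.9],[0,1,-0.15,0,0,0,0.9],[0,1,-0.15,0,0,0,0.9],[0,1,-0.15,0,0,0,0.9]]])

```text
clock: 63.05
position: [0.5932, -0.1254, 0.3699]
eef_rot: [2.202, 0.01, -2.235]
wrist_force: [0.2, 0.2, -0.6]
grip_width: 0.0134
```

Run:
```python
from h import *
to([0.6145,-0.246,0.35],-90)
```

```text
pos [ 0.5932 -0.1254  0.3699] w 0.0134 SHIFT [ 0.77  4.83 -0.83] TURN [0.08 0.17 0.02] jp [ 0.56  0.34 -0.54  1.4   0.17  1.47 -1.54] F [ 0.2  0.2 -0.6] t 63.0
```

Request:
step_arm(moves=[[[0,1,-0.2,0,0.17,0,0.9],[0,1,-0.2,0,0,0,0.9],[0,1,-0.2,0,0,0,0.9],[0,1,-0.2,0,0,0,0.9],[0,0.4,0,0,0,0,0.9],[0,0,0,0,0,0,0.9],[0,0,0,0,0,0,0.9],[0,0,0,0,0,0,0.9]]])

```text
clock: 63.85
position: [0.6125, -0.2412, 0.3633]
eef_rot: [-2.213, -0.011, 2.23]
wrist_force: [0.7, 0.4, -1.3]
grip_width: 0.0133
```

Run:
```python
from h import *
to([0.6145,-0.246,0.26],-90)
for n in ("side","top"):
    c=viewer.camera(n); P=cloud(c); Z=P[...,2]; ok=c["depth"]>0
    b=(abs(P[...,0]-.614)<.07)&(abs(P[...,1]+.246)<.07)&ok
    for a,e in((.094,.106),(.21,.23),(.23,.25),(.25,.268),(.27,.285),(.31,.34)):
        q=P[b&(Z>a)&(Z<e)]
        if len(q)>5: print(n,a,len(q),((q.min(0)+q.max(0))/2).round(4),np.ptp(q,axis=0).round(3))
```

```text
pos [ 0.6125 -0.2412  0.3633] w 0.0133 SHIFT [ 4.13  0.21 -0.11] TURN [0.06 0.09 0.06] jp [ 0.66  0.44 -0.49  1.28  0.2   1.49 -1.38] F [ 0.7  0.4 -1.3] t 63.9
side 0.094 112 [ 0.6133 -0.2465  0.0984] [0.06  0.065 0.009]
side 0.21 109 [ 0.6093 -0.2307  0.2209] [0.043 0.035 0.018]
side 0.23 128 [ 0.6094 -0.2272  0.2401] [0.044 0.031 0.019]
side 0.25 163 [ 0.61   -0.2374  0.2593] [0.047 0.051 0.017]
side 0.27 54 [ 0.6108 -0.2372  0.277 ] [0.041 0.033 0.014]
side 0.31 63 [ 0.6107 -0.2355  0.3254] [0.012 0.018 0.029]
top 0.094 59 [ 0.5981 -0.2453  0.0996] [0.023 0.053 0.011]
top 0.21 24 [ 0.5978 -0.2316  0.2215] [0.015 0.028 0.016]
top 0.23 28 [ 0.5968 -0.2318  0.2394] [0.014 0.026 0.018]
top 0.25 38 [ 0.5963 -0.2302  0.2593] [0.013 0.023 0.017]
top 0.27 39 [ 0.5965 -0.2327  0.2716] [0.012 0.024 0.003]
```

Request:
step_arm(moves=[[[0.3,0.2,-0.13,0.05,0.09,0.05,0.9],[0.6,0,0,0,0,0,0.9],[0.6,0,0,0,0,0,0.9],[0.6,0,0,0,0,0,0.9],[0.2,0,0,0,0,0,0.9],[0,0,0,0,0,0,0.9],[0,0,0,0,0,0,0.9],[0,0,0,0,0,0,0.9]]])

```text
clock: 64.75
position: [0.6174, -0.2448, 0.3042]
eef_rot: [2.225, 0.001, -2.213]
wrist_force: [-0.7, -0.4, 0.1]
grip_width: 0.0137
```

Run:
```python
from h import *
to([0.6145,-0.246,0.16],-90)
for n in ("side",):
    c=viewer.camera(n); P=cloud(c); Z=P[...,2]; ok=c["depth"]>0
    b=(abs(P[...,0]-.614)<.07)&(abs(P[...,1]+.246)<.07)&ok
    for a,e in((.094,.106),(.15,.16),(.16,.18),(.185,.2),(.2,.21),(.23,.26)):
        q=P[b&(Z>a)&(Z<e)]
        if len(q)>5: print(n,a,len(q),((q.min(0)+q.max(0))/2).round(4),np.ptp(q,axis=0).round(3))
    save(c,"side14.png",(270,100,430,230),5)
```

```text
pos [ 0.6174 -0.2448  0.3042] w 0.0137 SHIFT [5.77 0.04 0.15] TURN [ 0.03 -0.06 -0.02] jp [ 0.66  0.46 -0.49  1.37  0.21  1.36 -1.39] F [-0.7 -0.4  0.1] t 64.8
side 0.094 109 [ 0.6138 -0.2462  0.0986] [0.059 0.067 0.009]
side 0.15 39 [ 0.6159 -0.2337  0.1552] [0.042 0.029 0.009]
side 0.16 124 [ 0.6175 -0.233   0.1701] [0.046 0.034 0.02 ]
side 0.185 91 [ 0.6179 -0.2339  0.1923] [0.047 0.03  0.015]
side 0.2 128 [ 0.6177 -0.2404  0.2051] [0.044 0.049 0.01 ]
side 0.23 34 [ 0.6163 -0.2385  0.2449] [0.012 0.015 0.029]
```

View pics/side14.png

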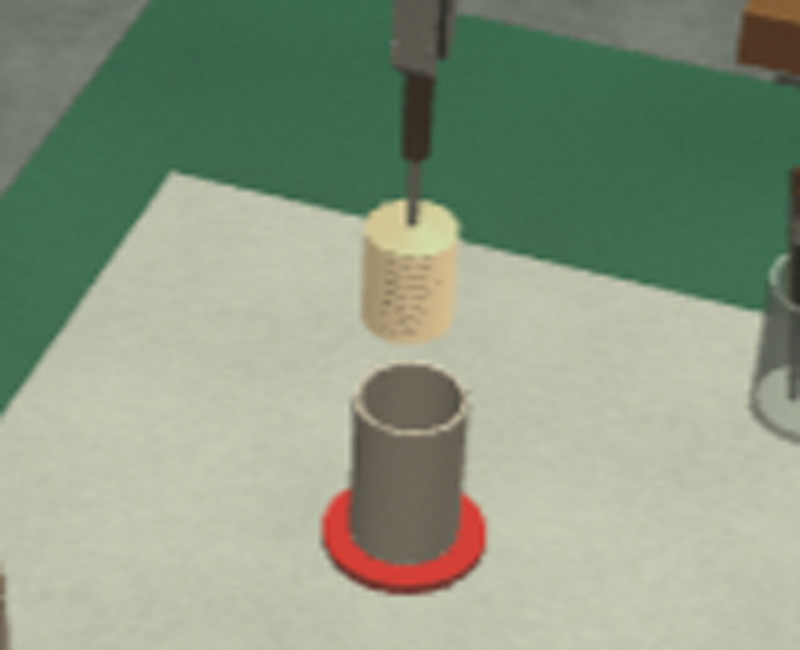

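Request:
step_arm(moves=[[[0.3,0.04,0.13,0.03,-0.06,0,0.9],[0.5,0,0,0,0,0,0.9],[0.5,0,0,0,0,0,0.9],[0.1,0,0,0,0,0,0.9],[0,0,0,0,0,0,0.9],[0,0,0,0,0,0,0.9],[0,0,0,0,0,0,0.9],[0,0,0,0,0,0,0.9]]])

```text
clock: 65.6
position: [0.6141, -0.2461, 0.2666]
eef_rot: [2.221, -0.003, -2.22]
wrist_force: [0.3, -0.1, -0.8]
grip_width: 0.0137
```

Run:
```python
from h import *
to([0.6145,-0.246,0.16],-90)
```

```text
pos [ 0.6141 -0.2461  0.2666] w 0.0137 SHIFT [ 4.26 -0.01 -0.01] TURN [-0.   -0.   -0.03] jp [ 0.66  0.48 -0.48  1.43  0.23  1.29 -1.4 ] F [ 0.3 -0.1 -0.8] t 65.6
```

Request:
step_arm(moves=[[[0.4,0,0,0,0,0,0.9],[0.6,0,0,0,0,0,0.9],[0.6,0,0,0,0,0,0.9],[0.6,0,0,0,0,0,0.9],[0.6,0,0,0,0,0,0.9],[0.6,0,0,0,0,0,0.9],[0.2,0,0,0,0,0,0.9],[0,0,0,0,0,0,0.9]]])

```text
clock: 66.4
position: [0.613, -0.2459, 0.1665]
eef_rot: [2.218, -0.001, -2.223]
wrist_force: [0.1, 0.0, -1.4]
grip_width: 0.0135
```

Run:
```python
from h import *
to([0.6145,-0.246,0.16],-90)
```

```text
pos [ 0.613  -0.2459  0.1665] w 0.0135 SHIFT [ 0.26  0.   -0.06] TURN [ 0.    0.03 -0.01] jp [ 0.66  0.56 -0.46  1.54  0.27  1.11 -1.44] F [ 0.1  0.  -1.4] t 66.4
```

Request:
step_arm(moves=[[[0.2,0,-0.05,0,0,0,0.9],[0.05,0,0,0,0,0,0.9],[0,0,0,0,0,0,0.9],[0,0,0,0,0,0,0.9],[0,0,0,0,0,0,0.3],[0,0,0,0,0,0,-0.2],[0,0,0,0,0,0,-0.5],[0,0,0,0,0,0,-0.5]]])

```text
clock: 67.2
position: [0.6157, -0.2463, 0.1624]
eef_rot: [2.222, -0.003, -2.218]
wrist_force: [0.7, -0.1, -0.1]
grip_width: 0.0422
```

Run:
```python
from h import *
to([0.6145,-0.246,0.16],-90)
```

```text
pos [ 0.6157 -0.2463  0.1624] w 0.0422 SHIFT [ 0.1  -0.01  0.05] TURN [-0.   -0.02 -0.03] jp [ 0.65  0.56 -0.46  1.54  0.27  1.1  -1.44] F [ 0.7 -0.1 -0.1] t 67.2
```

Lift away and retreat.

Request:
step_arm(moves=[[[-0.4,0,0,0,0,0,-0.5],[-0.8,0,0,0,0,0,-0.5],[-1,0,0,0,0,0,-0.5],[-1,0,0,0,0,0,-0.5],[-1,0,0,0,0,0,-0.5],[-0.3,0,0.5,0,0,0,-0.5],[0,0,1,0,0,0,-0.5],[0,0,1,0,0,0,-0.5]]])

```text
clock: 68.0
position: [0.5521, -0.2445, 0.2823]
eef_rot: [2.223, 0.001, -2.216]
wrist_force: [0.1, -0.4, -0.7]
grip_width: 0.0705
```

Request:
step_arm(moves=[[[0,0,1,0,0,0,-0.5],[0,0,1,0,0,0,-0.5],[0,0,1,0,0,0,-0.5],[0,0,0.5,0,0,0,-0.5],[0,0,0,0,0,0,-0.5],[0,0,0,0,0,0,-0.5],[0,0,0,0,0,0,-0.5],[0,0,0,0,0,0,-0.5]]])

```text
clock: 68.8
position: [0.4572, -0.2444, 0.2823]
eef_rot: [2.222, -0.004, -2.217]
wrist_force: [0.9, -0.1, -0.7]
grip_width: 0.0706
```

Run:
```python
from h import *
to([0.45,-0.246,0.28],-90)
jars(); vasebr()
for n in("side","top"):
    c=viewer.camera(n); save(c,n+"15.png")
```

```text
pos [ 0.4572 -0.2444  0.2823] w 0.0706 SHIFT [0.09 0.06 0.29] TURN [ 0.   -0.03 -0.04] jp [ 0.86  0.18 -0.49  1.77  0.09  1.21 -1.23] F [ 0.9 -0.1 -0.7] t 68.8
top 234 [ 0.6349 -0.0359  0.0376] top z 0.038 [0.035 0.035 0.01 ] rgb [131.  41.  32.]
top 237 [0.6094 0.0319 0.0365] top z 0.038 [0.037 0.036 0.012] rgb [45. 75. 42.]
top 235 [ 0.5738 -0.0399  0.0376] top z 0.038 [0.035 0.037 0.008] rgb [148.  96.  28.]
top 90 [0.5389 0.2589 0.0914] top z 0.091 [0.066 0.026 0.016] rgb [110. 112. 102.]
top 77 [0.5386 0.3013 0.0917] top z 0.092 [0.043 0.013 0.017] rgb [67. 69. 62.]
top 240 [0.5302 0.0304 0.0367] top z 0.038 [0.035 0.038 0.012] rgb [66. 39. 29.]
top 233 [ 0.5154 -0.0463  0.0381] top z 0.038 [0.035 0.035 0.009] rgb [ 54.  69. 101.]
side 165 [ 0.6332 -0.0341  0.0368] top z 0.036 [0.038 0.04  0.013] rgb [153.  61.  50.]
side 163 [ 0.5718 -0.0379  0.0378] top z 0.037 [0.036 0.039 0.014] rgb [175. 118.  50.]
side 170 [ 0.5141 -0.0465  0.0369] top z 0.037 [0.037 0.042 0.014] rgb [ 71.  88. 122.]
side 180 [0.6072 0.0326 0.0361] top z 0.037 [0.037 0.04  0.011] rgb [63. 96. 59.]
side 190
[... 153 characters left out ...]
158.]
top vase 1449 [0.5381 0.2774 0.1247] [0.069 0.065 0.109] zmax 0.179 rim 379 [0.5386 0.2784 0.1721]
top brush 96 [ 0.616  -0.2445  0.1665] [0.013 0.012 0.088] zmax 0.211
    0.12 16 [ 0.6142 -0.2405  0.1367]
    0.15 18 [ 0.6139 -0.2407  0.1654]
    0.18 60 [ 0.6155 -0.2439  0.2029]
top tube rim 155 [ 0.6154 -0.2472  0.0994] [0.058 0.06  0.011]
side vase 1736 [0.5354 0.2814 0.1242] [0.066 0.068 0.108] zmax 0.178 rim 375 [0.5368 0.2806 0.1716]
side brush 168 [ 0.6144 -0.2416  0.1652] [0.016 0.019 0.089] zmax 0.21
    0.12 56 [ 0.6133 -0.2407  0.1355]
    0.15 52 [ 0.6131 -0.2405  0.1672]
    0.18 60 [ 0.6135 -0.241   0.1974]
side tube rim 105 [ 0.6133 -0.2437  0.0998] [0.059 0.062 0.012]
```

View pics/side15.png

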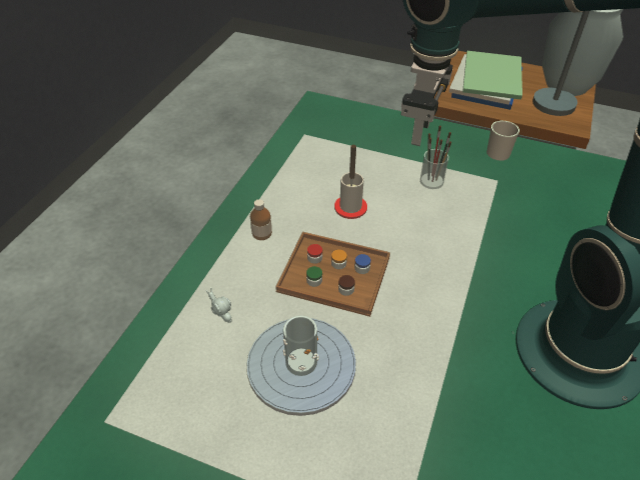

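View pics/top15.png

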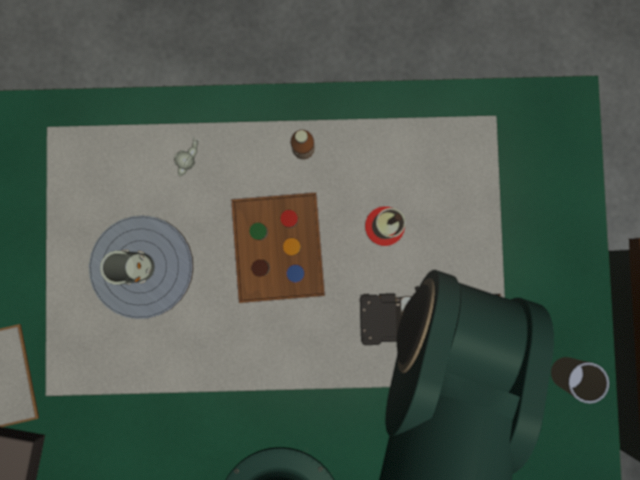

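All checks agree, so I'm handing it in.

Run:
```python
from cell import finish_job
print(finish_job())
```

```text
the job is handed in; nothing more can be done
None
```

I finished the whole job at 69 s of the 210 s allowed and handed it in; it returns no verdict.

What I did:
- I moved all five jars from the wheel into the tray.
- I set the vase in the centre of the wheel.
- I made three brush strokes. By the arm's height, the foot went from about 7–10 mm to 60 mm above the vase floor each time.
- I put the brush back in its tube and drew the arm clear.

What the last pictures showed:
- **Jars:** all five stand upright in the tray, with lid tops at about 37 mm. All are well inside the limits.
- **Vase:** the rim centre is within about 1–2 mm of the wheel centre in both cameras. The rim height shows it standing on the wheel.
- **Brush:** it stands upright within 1–2 mm of the tube's axis, and its top is at about 210 mm, as at the start.
- **Left alone:** the snail, the paintbrush glass and the amber bottle look unmoved. I judged this by eye.

What went wrong or disagreed:
- **First vase grasp missed:** the vase had been moved about 30 mm along −y, and I had relied on its old position. The fingers straddled its wall without gripping. I lifted out, measured again and gripped it properly.
- **Camera difference:** the two cameras differ by about 2 mm throughout, which fits the stated calibration.

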